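Bolt the red shoe box by feel

ROBOT

A 6-joint arm with a two-finger parallel gripper is mounted at the origin on the work surface. World frame = base frame: x ahead of the robot, y to its left, z up, the work surface at z = 0. Lengths are in mm, angles in rad, forces in N, time in s.
With the tool pointing down it reaches from about 350 to 875 mm from the base axis. Payload 4.2 kg.
Tool frame: the origin (TCP) lies at the very end of the fingers, on their centre line; the grasp point (between the pads) lies 19 mm behind it (arm.grasp_offset is the distance from the TCP to the grasp point, in mm); z points along the fingers, y is the direction in which the jaws open and shut (so a half turn about z gives the same grasp; the last joint's range is limited). The gripper opens to 85 mm and grips with 20 to 120 N. Pads are 22 mm wide; open, the fingers measure 114 mm over their backs; the gripper's body (76 mm by 85 mm) begins 54 mm behind the grasp point. The pads swing forward as they close: fully open they stand 13 mm farther back than shut.
Start: joints at [1.536, 0.385, 0.008, 0, -1.194, -0.259], TCP at [180.962, 598.207, 231.312] pointing down, gripper open.
Joint ranges: [-3.14, 3.14], [-1.21, 2.06], [-1.07, 1.41], [-3.16, 2.05], [-2.99, -0.16], [-3.1, 3.1]. Speed limits (rad/s): [2.79, 2.79, 3.14, 3.14, 3.14, 3.14].

INTERFACE

Orientations are given as a unit quaternion [x, y, z, w].
In Python, from bench import arm gives the robot as it stands.
- The arm moves only by the tool arm_command, never from a script. Its argument "commands" is one flat list of numbers, 4 for each row, row after row: the shift along the tool's x, y, z in m, then the turn about the tool's z in degrees. In form: [tx, ty, tz, roll, tx, ty, tz, roll, ...]. A call has exactly 5 rows; each row shifts and turns the pose as measured when the row begins, along the tool's axes as they then stand; what a row does not reach is not made up. A row lasts 1/10 s, in which the tool goes at most 50 mm and 8.59 degrees, less where a joint would pass 70% of its speed; a pose out of reach is approached as far as the arm can. A call with a gripper value outside its range is refused whole. "jaw" is the opening, from 0 (shut) to 1 (fully open), set as the call begins (left out, the last holds). The fingers move at their own pace and stop on an object; the grip force is fixed at half the most. Time passes only in rows, so rows that do not move let the fingers close, or fill a call up. It gives the time, the measured TCP pose, the force and the opening at its end, in the units of the state.
- arm.read_state(): the state, without advancing time (a new reading comes with each control period).
- arm.get_image(name): name is "scene" or "top" or "wrist"; returns the picture (420x560x3 uint8, red, green, blue); there is no depth.
- arm.camera_info(name): a dict with "camera_matrix" (3x3 intrinsics, pixels), "world_from_camera" (4x4, takes a point from camera to world coordinates). Camera axes: x right, y down, z forward; pixel columns grow to the right and rows downward; lengths in mm; the calibration is good to about 2 mm. The wrist camera is an equidistant fisheye: a pixel r from the principal point sees the ray r / f radians off the axis. A picture is of the moment at which its call begins: read the wrist's pose just before it. camera_info takes no time and is no camera call; for the wrist camera it gives the pose at the moment of the call.
- arm.job_done(): hands the job in, once; it reports no verdict.
Trained networks look in the newest picture that a camera, given by its name, has taken for a name from the list of things; names that differ only in an ending like _2 or _b are one class to them, and where a whole thing is asked for, a point or a joint stands for the part that bears it (a point fixed in the world has none). Each returns a list of dicts, best first, with "confidence" (0 to 1); they miss things now and then, are a little off and sometimes report something else, mostly with a low value. They report only what shows in the picture. A call takes as long as a camera call. They do not tell look-alikes from the thing itself.
- arm.regions_of(camera, target): "mask" (420x560 bool, what is visible of it).
- arm.place_of(camera, target): "centre" ([x, y, z] in mm, in the coordinates of the camera as it stood for that picture, good to about 4 mm: a listed point, or the origin of a listed thing).
The state is a dict: "clock": time; "joints": joint angles; "joint_vel": joint speeds; "joint_efforts": joint torques, N m; "position": TCP position; "ee_rot": TCP orientation; "contact_force": force on the tool from outside, world axes, zero at the start; "wrist_torque": the same for the moment, N m; "gripper_width": finger opening in mm.
Only numpy, scipy, OpenCV 4.12 (cv2) and the standard library are available. Lean on these libraries where they do the work, as an engineer would, in place of code of your own. Each camera call takes 0.05 s, during which the arm holds its last target.

TASK

Bolt the red box shut with the yellow-handled locking rod: draw the rod out of its wooden pocket by the bare shaft, lay it down on the shelf and let go, and take it again by its handle. Slide its tip in under the box's overhanging lid, feel along the hidden face for the keeper slot, push the rod fully home in it and leave it there. Leave the shoe trees, brush and tin where they are.

Things in the scene. Friction and masses are not known exactly. Their poses are not given: they have to be found in the camera images.
- rod: Locking rod, 200 mm long, about 110 g. Origin on its axis at mid-handle, x axis along the rod to the tip. Handle: yellow 24 x 24 mm square bar from x -40 to +40 mm. Shaft: bare aluminium, 14 mm round, from x 40 to 160 mm. It balances within 15 mm forward of the origin, so it lies flat on the handle, axis 12 mm above the shelf, shaft overhanging. It starts with the handle in the pocket.
- rod_tip (a point): Centre of the rod's tip end, 160 mm from the rod's origin along its x. The last 4 mm are chamfered to 9 mm diameter. At the start 74 to 86 mm of shaft stick out of the pocket.
- pocket: Wooden pocket block fixed to the shelf, 70 (x) x 140 (y) x 50 mm high, origin at the centre of its underside. A straight level tunnel, 30 mm wide and high, 130 mm deep, its floor 10 mm above the shelf, runs along its y, closed at -y, open at +y. The rod lies in it, tip pointing out along +y, and is drawn straight out that way.
- pocket_mouth (a point): Centre of the pocket's open mouth, on its +y face, 22 mm above the shelf, the height of the lying rod's axis.
- box: Red plastic box fixed to the shelf, 190 (x) x 250 (y) x 120 mm high (the catch on top reaches 133 mm), origin at the centre of its underside, rigid. Its front (-x) faces roughly to the robot; in it, between tub and overhanging lid, is a level channel like a letterbox, with the hidden face at its back.
- channel_mouth (a point): Middle of the channel's opening in the box's front, at box x -95 mm, y 0, 60 mm above the shelf. The channel is 96 mm wide (box y -48 to +48), 22 mm high (49 to 71 mm above the shelf) and 35 mm deep to the hidden face.
- hidden_face (a point): Middle of the hidden face (box x -60 mm, y 0, 60 mm above the shelf; axes as the box). In it is one keeper slot, 22 mm wide, as high as the channel, running 60 mm further along box +x to a blind end. Its middle lies anywhere within 35 mm either side of here along y, new each time, fixed, out of sight: find it by feel with the rod's tip.
- tree1: Cedar shoe tree, 200 mm long along x, 55 mm wide, about 67 mm high, bystander; origin at the centre of its underside.
- tree2: The other cedar shoe tree, the same, bystander.
- brush: Oval dark wooden brush, 120 x 55 x 42 mm, bystander; origin at the centre of its underside.
- tin: Round aluminium tin with twist lid, 84 mm diameter, 38 mm high, bystander; origin at the centre of its underside.
Mind the look-alikes: they are no part of the job. What is shaped like the pocket but orange or turquoise is not meant.

How it is judged:
By the outcome, as a careful person would: the job done as asked, in the order asked, and still so for the second after the job is handed in, with the robot touching nothing.
It also fails if it takes over 72 s, if anything falls off the work surface, if the arm or the gripper's body presses on something with over 40 N, if the wrist force passes 120 N, or if a joint passes its speed limit or range.

## Working session

There is one attempt and no reset: what is moved stays moved. The work goes in short steps, Python scripts to look and compute and a tool call to move; the robot and the scene stay as the last step left them, time stands still between calls to the robot, and variables do not carry over. Pictures are saved under pics/ and viewed, and the job is handed in when it is done.

Besides the shell and the picture viewer there is one more tool, called after "Request:" by a JSON object that holds its "method" and its "body". arm_command: Moves the arm, as the interface text tells. Its arguments: {"type":"object","properties":{"commands":{"type":"array"},"jaw":{"type":"number"}},"required":["commands"]}

```bash
ls; mkdir -p pics; cat > look.py <<'E'
import cv2
from bench import arm
def snap(n,f):
    im=arm.get_image(n); cv2.imwrite('pics/'+f,im[:,:,::-1]); return im
E
python3 - <<'E'
from look import *
import numpy as np
s=arm.read_state(); print({k:np.round(v,3) for k,v in s.items()})
for n in ('scene','top'):
    snap(n,n+'0.png'); ci=arm.camera_info(n)
    print(n,np.round(ci['camera_matrix'],1).tolist(),np.round(ci['world_from_camera'],3).tolist())
    W=np.array(ci['world_from_camera'])
    for t in ['rod','rod_tip','pocket','pocket_mouth','box','channel_mouth','hidden_face']:
        for r in arm.place_of(n,t)[:3]:
            print(t,round(r['confidence'],2),np.round((W@np.r_[r['centre'],1])[:3],1))
E
```

```text
pics
{'clock': np.float64(0.0), 'joints': array([ 1.536e+00,  3.860e-01,  7.000e-03, -1.000e-03, -1.194e+00,
       -2.590e-01]), 'joint_vel': array([-0.001,  0.   , -0.001, -0.001,  0.001, -0.   ]), 'joint_efforts': array([ 0.0000e+00, -3.9229e+01,  1.8840e+01,  4.1860e+00, -5.0000e-03,
        0.0000e+00]), 'position': array([180.806, 597.668, 230.219]), 'ee_rot': array([ 0.989, -0.146, -0.   ,  0.001]), 'contact_force': array([ 0.258, -0.014, -0.122]), 'wrist_torque': array([0.031, 0.031, 0.026]), 'gripper_width': np.float64(85.236)}
scene [[494.3, 0.0, 287.5], [0.0, 494.3, 203.1], [0.0, 0.0, 1.0]] [[-0.02, 0.66, -0.751, 1535.945], [1.0, -0.001, -0.027, 48.02], [-0.019, -0.751, -0.66, 931.171], [0.0, 0.0, 0.0, 1.0]]
rod_tip 0.57 [ 454.5 -224.1   21.4]
pocket 0.94 [ 296.9 -349.5   -2.5]
pocket 0.76 [ 622.6 -427.1   -4.3]
pocket 0.38 [ 466.2 -307.2   20.9]
pocket_mouth 0.94 [ 468.3 -306.3   16.7]
pocket_mouth 0.75 [ 609.2 -354.8   25.6]
pocket_mouth 0.7 [ 263.6 -285.2   24.8]
box 0.7 [716.9 140.    2.8]
top [[485.2, 0.0, 283.2], [0.0, 485.2, 207.3], [0.0, 0.0, 1.0]] [[0.001, -0.997, 0.075, 430.291], [-1.0, -0.0, 0.015, -4.619], [-0.015, -0.075, -0.997, 1219.071], [0.0, 0.0, 0.0, 1.0]]
rod_tip 0.5 [ 450.4 -223.3   20.6]
pocket 0.89 [ 470.1 -379.2   -2. ]
pocket 0.86 [ 295.9 -352.    -2.4]
pocket 0.63 [ 6.208e+02 -4.212e+02 -2.000e-01]
pocket_mouth 0.79 [ 467.  -308.    19.1]
pocket_mouth 0.77 [ 603.5 -352.5   22.7]
pocket_mouth 0.58 [ 263.8 -280.1   19.2]
box 0.95 [713.1 141.2  -4.3]
channel_mouth 0.89 [616.9 117.9  59.2]
hidden_face 0.97 [654.  125.6  57.4]
```

View pics/scene0.png

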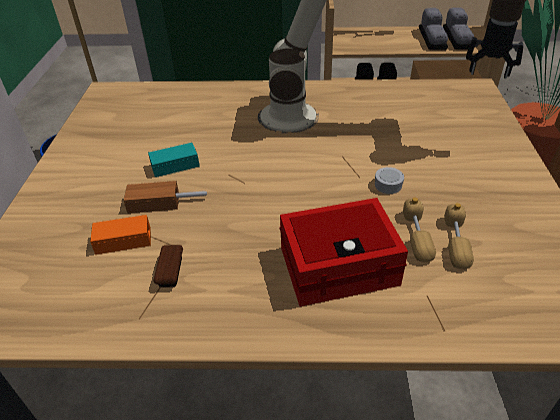

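View pics/top0.png

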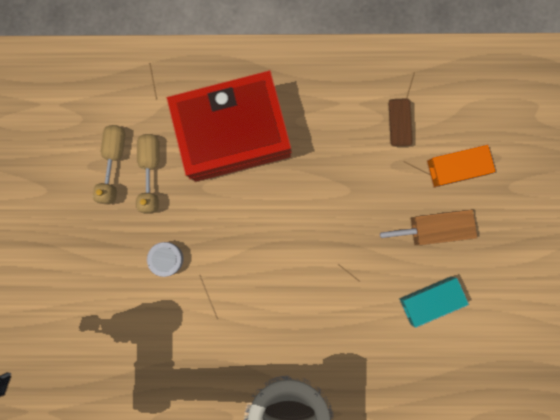

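The rod's wooden pocket shows at top (445,227), with the shaft out to about (382,235). Its look-alikes are the orange block at (462,165) and the turquoise one at (435,300). The one I want is the wooden block with the rod in it. The red box is at (230,125), with its front towards the robot at the lower edge. Next I'll check a close crop and measure angles.

```bash
cat >> look.py <<'E'
import numpy as np
def onplane(n,px,z):
    ci=arm.camera_info(n);K=np.array(ci['camera_matrix']);W=np.array(ci['world_from_camera'])
    d=W[:3,:3]@np.linalg.inv(K)@np.r_[px,1.0]; o=W[:3,3]; return (o+d*(z-o[2])/d[2])
def proj(n,P):
    ci=arm.camera_info(n);K=np.array(ci['camera_matrix']);W=np.linalg.inv(np.array(ci['world_from_camera']))
    c=(W@np.r_[P,1])[:3]; u=K@c; return u[:2]/u[2]
E
python3 - <<'E'
from look import *
im=cv2.imread('pics/top0.png')
def crop(x0,x1,y0,y1,k,f): cv2.imwrite('pics/'+f,cv2.resize(im[y0:y1,x0:x1],None,fx=k,fy=k,interpolation=cv2.INTER_CUBIC))
crop(370,490,200,260,6,'c1.png'); crop(160,300,60,190,4,'c2.png')
for r in arm.regions_of('top','pocket')[:4]:
    m=r['mask'].astype(np.uint8); ys,xs=np.nonzero(m)
    if abs(xs.mean()-445)<25 and abs(ys.mean()-227)<15:
        print('pocket',r['confidence'],cv2.boxPoints(cv2.minAreaRect(np.c_[xs,ys].astype(np.float32))))
for r in arm.regions_of('top','rod')[:3]:
    m=r['mask'].astype(np.uint8); ys,xs=np.nonzero(m)
    P=np.array([onplane('top',(x,y),22)[:2] for x,y in zip(xs,ys)])
    v=cv2.fitLine(P.astype(np.float32),cv2.DIST_L2,0,.01,.01).ravel(); print('rod',r['confidence'],len(P),v,P.min(0),P.max(0))
for r in arm.regions_of('top','box')[:1]:
    m=r['mask'].astype(np.uint8); ys,xs=np.nonzero(m)
    print('box',cv2.boxPoints(cv2.minAreaRect(np.c_[xs,ys].astype(np.float32))))
E
```

```text
pocket 0.93 [[410.35715 216.60034]
 [473.39236 209.09616]
 [476.84122 238.06653]
 [413.806   245.57071]]
rod 0.74 159 [ 1.18200555e-01 -9.92989719e-01  4.58130310e+02 -2.70015778e+02] [ 450.18962253 -309.89792657] [ 467.44302789 -228.93527947]
box [[164.76625   97.101944]
 [270.66116   69.540245]
 [293.3343   156.65273 ]
 [187.43936  184.21442 ]]
```

View pics/c1.png

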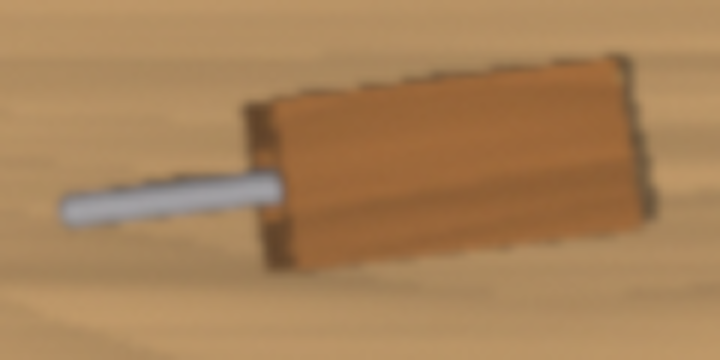

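View pics/c2.png

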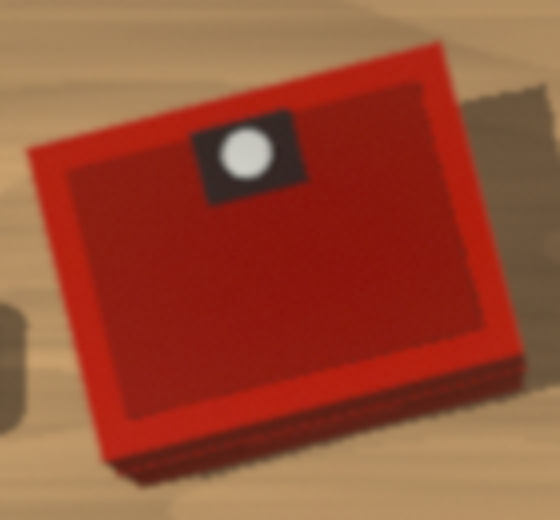

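The crop confirms the brown wooden block with the bare shaft, tip at top (381,235). The red box's top corners are clear.

```bash
python3 - <<'E'
from look import *
C=[(167,97.5),(270.25,70.5),(290.5,148.75),(186,175.5)]
P=np.array([onplane('top',c,120)[:2] for c in C]); print(P.round(1))
# back-left, back-right, front-right, front-left
ex=(P[0]-P[3]+P[1]-P[2]); ey=(P[0]-P[1]+P[3]-P[2])
print('ctr',P.mean(0),'yaw x',np.degrees(np.arctan2(ex[1],ex[0])),'yaw y',np.degrees(np.arctan2(ey[1],ey[0]))-90,[np.linalg.norm(P[i]-P[(i+1)%4]) for i in range(4)])
c=P.mean(0); 
Q=np.array([onplane('top',(370+a/6,200+b/6),50)[:2] for a,b in [(270,102),(628,57),(652,222),(300,268)]])
print(Q.round(1),Q.mean(0)); e=Q[0]-Q[1]+Q[3]-Q[2]; print('pocket dir',np.degrees(np.arctan2(e[1],e[0])))
print('rod tip',onplane('top',(370+62/6,200+212/6),22), 'rod at mouth',onplane('top',(370+280/6,200+188/6),22))
print(proj('scene',[452,-224,22]), proj('scene',[*c,120]))
E
```

```text
[[768.8 282.4]
 [832.   42.9]
 [648.   -4.2]
 [586.4 235.1]]
ctr [708.81393098 139.04779527] yaw x 14.434616842416917 yaw y 14.609712560466463 [np.float64(247.67953034486877), np.float64(189.93484783068735), np.float64(247.11664679735833), np.float64(188.46065145345722)]
[[ 495.4 -303.3]
 [ 513.5 -446.4]
 [ 447.6 -454. ]
 [ 429.1 -314. ]] [ 471.40921675 -379.44501446]
pocket dir 97.36525791620649
rod tip [ 451.81697501 -224.8423929    22.        ] rod at mouth [ 461.72370149 -313.91093104   22.        ]
[206.33911635 192.06242264] [340.02190691 230.39298105]
```

Request:
{"method": "arm_command", "body": {"commands": [0.037,0.03,0,0,0.037,0.03,0,0,0.037,0.03,0,0,0.037,0.03,0,0,0.037,0.03,0,0], "jaw": 1}}

```text
clock: 1.45
position: [316.1, 399.9, 229.8]
ee_rot: [0.99, -0.142, 0.0, -0.001]
contact_force: [0.7, -0.4, 0.4]
gripper_width: 85.8
```

```bash
cat >> look.py <<'E'
def st():
    s=arm.read_state(); q=s['ee_rot']
    from scipy.spatial.transform import Rotation as R
    M=R.from_quat(q).as_matrix(); phi=np.degrees(np.arctan2(M[1,0],M[0,0]))
    print('t%.2f'%s['clock'],'pos',np.round(s['position'],1),'phi %.1f'%phi,'z',M[:,2].round(3),'F',np.round(s['contact_force'],1),'T',np.round(s['wrist_torque'],2),'w %.1f'%s['gripper_width'],'j',np.round(s['joints'],2))
    return np.array(s['position']),phi,M
def go(tgt,phi_t=None,n=5):
    """rows (m,deg) to reach tgt, phi_t in n rows"""
    p,phi,M=st(); phi_t=phi if phi_t is None else phi_t
    d=(np.array(tgt)-p)/n; r=-(phi_t-phi)/n
    print('per row mm %.1f'%np.linalg.norm(d)); out=[]
    for i in range(n):
        a=np.radians(phi-r*i); x=np.array([np.cos(a),np.sin(a),0]); y=np.array([np.sin(a),-np.cos(a),0])
        out.append([round(d@x/1000,4),round(d@y/1000,4),round(-d[2]/1000,4),round(r,2)])
    print(out)
E
python3 -c "
from look import *
go([459,-280,150],-83,15)"
```

```text
t1.45 pos [316.1 399.9 229.8] phi -16.3 z [ 0.001  0.001 -1.   ] F [ 0.7 -0.4  0.4] T [ 0.03 -0.12 -0.  ] w 85.8 j [ 1.22  0.19 -0.27  0.   -1.11  0.07]
per row mm 46.6
[[np.float64(0.0219), np.float64(0.0408), np.float64(0.0053), np.float64(4.45)], [np.float64(0.025), np.float64(0.039), np.float64(0.0053), np.float64(4.45)], [np.float64(0.0279), np.float64(0.037), np.float64(0.0053), np.float64(4.45)], [np.float64(0.0307), np.float64(0.0347), np.float64(0.0053), np.float64(4.45)], [np.float64(0.0333), np.float64(0.0322), np.float64(0.0053), np.float64(4.45)], [np.float64(0.0357), np.float64(0.0295), np.float64(0.0053), np.float64(4.45)], [np.float64(0.0379), np.float64(0.0267), np.float64(0.0053), np.float64(4.45)], [np.float64(0.0398), np.float64(0.0237), np.float64(0.0053), np.float64(4.45)], [np.float64(0.0415), np.float64(0.0205), np.float64(0.0053), np.float64(4.45)], [np.float64(0.043), np.float64(0.0172), np.float64(0.0053), np.float64(4.45)], [np.float64(0.0442), np.float64(0.0138), np.float64(0.0053), np.float64(4.45)], [np.float64(0.0451), np.float64(0.0104), np.float64(0.0053), np.float64(4.45)], [np.float64(0.0458), np.float64(0.0068), np.float64(0.0053), np.float64(4.45)], [np.float64(0.0462), np.float64(0.0032), np.float64(0.0053), np.float64(4.45)], [np.float64(0.0463), np.float64(-0.0003), np.float64(0.0053), np.float64(4.45)]]
```

Request:
{"method": "arm_command", "body": {"commands": [0.022,0.041,0,4.45,0.025,0.039,0,4.45,0.028,0.037,0,4.45,0.031,0.035,0,4.45,0.033,0.032,0,4.45]}}

```text
clock: 1.95
position: [365.0, 164.0, 230.6]
ee_rot: [0.942, -0.337, 0.001, -0.002]
contact_force: [1.7, -0.9, 0.6]
gripper_width: 85.1
```

Request:
{"method": "arm_command", "body": {"commands": [0.036,0.03,0.01,4.45,0.038,0.027,0.01,4.45,0.04,0.024,0.01,4.45,0.041,0.02,0.01,4.45,0.043,0.017,0.01,4.45]}}

```text
clock: 2.45
position: [410.1, -72.0, 182.5]
ee_rot: [0.856, -0.517, 0.005, -0.008]
contact_force: [0.7, 0.3, -0.3]
gripper_width: 85.5
```

```bash
python3 -c "
from look import *
go([459,-280,120],-83,5)"
```

```text
t2.45 pos [410.1 -72.  182.5] phi -62.3 z [ 0.017  0.009 -1.   ] F [ 0.7  0.3 -0.3] T [ 0.04 -0.14  0.01] w 85.5 j [ 0.22  0.06 -0.55 -0.01 -0.94  0.27]
per row mm 44.5
[[np.float64(0.0414), np.float64(0.0107), np.float64(0.0125), np.float64(4.14)], [np.float64(0.042), np.float64(0.0076), np.float64(0.0125), np.float64(4.14)], [np.float64(0.0425), np.float64(0.0046), np.float64(0.0125), np.float64(4.14)], [np.float64(0.0427), np.float64(0.0015), np.float64(0.0125), np.float64(4.14)], [np.float64(0.0427), np.float64(-0.0016), np.float64(0.0125), np.float64(4.14)]]
```

Request:
{"method": "arm_command", "body": {"commands": [0.042,0.011,0.01,4.1,0.042,0.008,0.01,4.1,0.042,0.004,0.01,4.1,0.042,0.001,0.01,4.1,0.042,-0.002,0.01,4.1]}}

```text
clock: 2.95
position: [460.9, -289.1, 131.4]
ee_rot: [0.744, -0.668, 0.006, -0.011]
contact_force: [1.9, 0.3, 0.8]
gripper_width: 85.4
```

```bash
python3 - <<'E'
from look import *
st()
snap('wrist','w1.png'); snap('top','t1.png')
for n in('wrist','top'):
    W=np.array(arm.camera_info(n)['world_from_camera'])
    for t in ['rod_tip','pocket_mouth','pocket']:
        for r in arm.place_of(n,t)[:3]:
            print(n,t,round(r['confidence'],2),np.round((W@np.r_[r['centre'],1])[:3],1))
go([459,-280,110],-83,5)
E
```

```text
t2.95 pos [ 460.9 -289.1  131.4] phi -83.8 z [ 0.023  0.008 -1.   ] F [1.9 0.3 0.8] T [ 0.13 -0.01  0.01] w 85.4 j [-0.27  0.34 -0.33 -0.02 -0.88  0.39]
wrist rod_tip 0.87 [ 451.2 -226.1   18.5]
wrist pocket_mouth 0.96 [ 264.2 -286.8   23.7]
wrist pocket_mouth 0.92 [ 603.3 -358.4   18.2]
wrist pocket_mouth 0.64 [ 464.5 -310.2   19.6]
wrist pocket 0.95 [ 470.7 -377.4   -1.6]
wrist pocket 0.89 [ 621.9 -432.9   -6.4]
wrist pocket 0.56 [ 292.5 -359.9   -3.4]
top pocket_mouth 0.72 [ 265.3 -283.4   21.3]
top pocket_mouth 0.7 [ 606.2 -350.4   20.6]
top pocket_mouth 0.44 [ 463.9 -309.9   23. ]
top pocket 0.97 [ 621.1 -424.     1.5]
top pocket 0.65 [ 296.4 -349.6    0. ]
top pocket 0.46 [653.3 123.5  57.8]
t3.35 pos [ 460.7 -286.   132.3] phi -83.5 z [ 0.023  0.008 -1.   ] F [ 0.2  1.5 -0. ] T [-0.03  0.01  0.  ] w 85.6 j [-0.26  0.33 -0.34 -0.02 -0.88  0.39]
per row mm 4.6
[[np.float64(-0.0012), np.float64(0.0002), np.float64(0.0045), np.float64(-0.09)], [np.float64(-0.0012), np.float64(0.0002), np.float64(0.0045), np.float64(-0.09)], [np.float64(-0.0012), np.float64(0.0002), np.float64(0.0045), np.float64(-0.09)], [np.float64(-0.0012), np.float64(0.0002), np.float64(0.0045), np.float64(-0.09)], [np.float64(-0.0012), np.float64(0.0002), np.float64(0.0045), np.float64(-0.09)]]
```

```bash
cat >> look.py <<'E'
def go(tgt,phi_t=None,n=5):
    from scipy.spatial.transform import Rotation as R
    p,phi,M=st(); phi_t=phi if phi_t is None else phi_t
    d=(np.array(tgt)-p)/n; r=-((phi_t-phi+180)%360-180)/n
    print('per row mm %.1f'%np.linalg.norm(d), 'total tool', (M.T@(d*n)).round(1))
    for i in range(n):
        m=M@R.from_euler('z',r*i,degrees=True).as_matrix(); v=m.T@d/1000
        print([float(round(k,4)) for k in v]+[float(round(r,2))])
E
python3 -c "
from look import *
go([458.5,-279.5,12],-83,8)"
```

```text
t3.35 pos [ 460.7 -286.   132.3] phi -83.5 z [ 0.023  0.008 -1.   ] F [ 0.2  1.5 -0. ] T [-0.03  0.01  0.  ] w 85.6 j [-0.26  0.33 -0.34 -0.02 -0.88  0.39]
per row mm 15.1 total tool [ -6.    4.3 120.3]
[-0.0007, 0.0005, 0.015, -0.06]
[-0.0008, 0.0005, 0.015, -0.06]
[-0.0008, 0.0005, 0.015, -0.06]
[-0.0008, 0.0005, 0.015, -0.06]
[-0.0008, 0.0005, 0.015, -0.06]
[-0.0008, 0.0005, 0.015, -0.06]
[-0.0008, 0.0005, 0.015, -0.06]
[-0.0008, 0.0005, 0.015, -0.06]
```

View pics/w1.png

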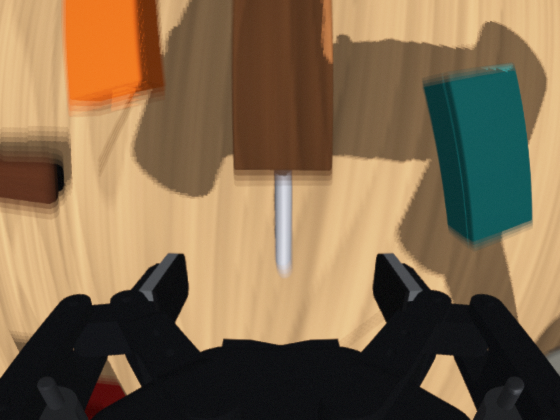

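The wrist view shows the shaft at (283,172–270) centred between the jaws, in the brown pocket. The orange and turquoise blocks lie left and right, clear of the fingers. Lowering now.

Request:
{"method": "arm_command", "body": {"commands": [-0.001,0.0005,0.018,0,-0.001,0.0005,0.018,0,-0.001,0.0005,0.018,0,-0.001,0.0005,0.018,0,-0.001,0.0005,0.018,0]}}

```text
clock: 3.85
position: [464.9, -276.1, 47.4]
ee_rot: [0.75, -0.661, 0.013, -0.014]
contact_force: [0.8, -1.2, -0.2]
gripper_width: 85.3
```

```bash
python3 -c "
from look import *
snap('wrist','w2.png')
go([458.5,-279.5,11],-83,5)"
```

```text
t3.90 pos [ 462.8 -275.1   44.5] phi -82.8 z [ 0.033  0.006 -0.999] F [-0.8  1.3 -2.2] T [-0.02  0.21 -0.01] w 85.3 j [-0.24  0.44 -0.44 -0.02 -0.65  0.39]
per row mm 6.8 total tool [ 3.9  6.  33.3]
[0.0008, 0.0012, 0.0067, 0.03]
[0.0008, 0.0012, 0.0067, 0.03]
[0.0008, 0.0012, 0.0067, 0.03]
[0.0008, 0.0012, 0.0067, 0.03]
[0.0008, 0.0012, 0.0067, 0.03]
```

View pics/w2.png

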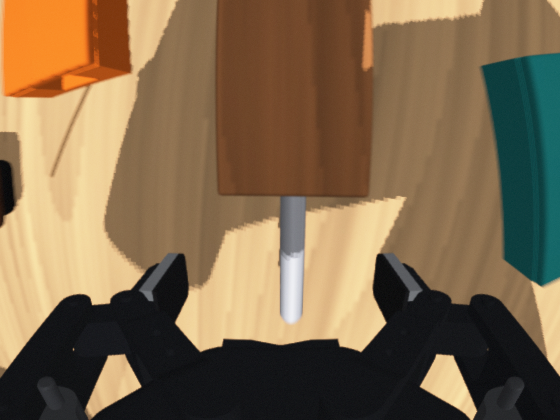

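Request:
{"method": "arm_command", "body": {"commands": [0.0008,0.001,0.0067,0,0.0008,0.001,0.0067,0,0.0008,0.001,0.0067,0,0.0008,0.001,0.0067,0,0.0008,0.001,0.006,0]}}

```text
clock: 4.4
position: [461.9, -278.5, 13.0]
ee_rot: [0.751, -0.659, 0.013, -0.014]
contact_force: [-0.1, -0.3, -0.1]
gripper_width: 85.6
```

```bash
python3 -c "
from look import *
snap('wrist','w3.png')
go([458.5,-279.5,11],-83,5)"
```

```text
t4.45 pos [ 461.  -278.4   12. ] phi -82.6 z [ 0.037  0.005 -0.999] F [-0.5  0.5 -1.2] T [-0.05  0.1  -0.03] w 85.3 j [-0.25  0.49 -0.47 -0.03 -0.57  0.4 ]
per row mm 0.6 total tool [0.8 2.7 0.9]
[0.0002, 0.0005, 0.0002, 0.09]
[0.0002, 0.0005, 0.0002, 0.09]
[0.0002, 0.0005, 0.0002, 0.09]
[0.0002, 0.0005, 0.0002, 0.09]
[0.0002, 0.0005, 0.0002, 0.09]
```

View pics/w3.png

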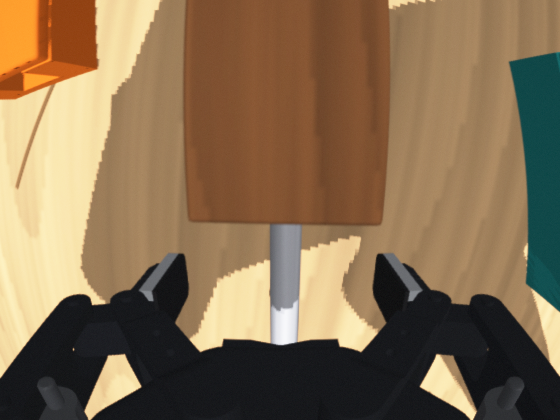

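The shaft, at column 284, is centred between the jaws (163–398). Closing.

Request:
{"method": "arm_command", "body": {"commands": [0,0.001,0,0,0,0.001,0,0,0,0,0,0,0,0,0,0,0,0,0,0], "jaw": 0}}

```text
clock: 4.95
position: [459.1, -279.2, 12.2]
ee_rot: [0.751, -0.66, 0.013, -0.014]
contact_force: [0.0, 0.5, 0.2]
gripper_width: 12.8
```

Request:
{"method": "arm_command", "body": {"commands": [0,0,0,0,0,0,0,0,0,0,0,0,0,0,0,0,0,0,0,0]}}

```text
clock: 5.45
position: [459.2, -279.2, 12.4]
ee_rot: [0.751, -0.66, 0.013, -0.014]
contact_force: [0.2, 0.4, -0.1]
gripper_width: 11.3
```

```bash
python3 -c "
from look import *
go([458.5-0.122*50,-279.5+50*.993,12],-83,5)"
```

```text
t5.45 pos [ 459.2 -279.2   12.4] phi -82.6 z [ 0.038  0.004 -0.999] F [ 0.2  0.4 -0.1] T [-0.07  0.09  0.02] w 11.3 j [-0.25  0.49 -0.47 -0.03 -0.57  0.4 ]
per row mm 10.0 total tool [-49.8   0.4   0.3]
[-0.01, 0.0001, 0.0001, 0.08]
[-0.01, 0.0001, 0.0001, 0.08]
[-0.01, 0.0001, 0.0001, 0.08]
[-0.01, 0.0001, 0.0001, 0.08]
[-0.01, 0.0001, 0.0001, 0.08]
```

Width 11.3 mm is under the 14 mm shaft diameter, so the pads probably hold it off its axis. I'll regrip lower.

Request:
{"method": "arm_command", "body": {"commands": [0,0,0,0,0,0,0,0,0,0,0.003,0,0,0,0.003,0,0,0,0.002,0], "jaw": 0.4}}

```text
clock: 5.95
position: [459.9, -279.2, 4.1]
ee_rot: [0.751, -0.66, 0.014, -0.014]
contact_force: [-0.4, 0.6, -0.5]
gripper_width: 33.9
```

Request:
{"method": "arm_command", "body": {"commands": [0,0,0,0,0,0,0,0,0,0,0,0,0,0,0,0,0,0,0,0], "jaw": 0}}

```text
clock: 6.45
position: [459.6, -279.1, 3.8]
ee_rot: [0.751, -0.66, 0.013, -0.014]
contact_force: [0.2, 0.6, -0.1]
gripper_width: 11.9
```

```bash
python3 -c "
from look import *
snap('wrist','w4.png')
go([458.5-0.122*50,-279.5+50*.993,4.5],-83,5)"
```

```text
t6.50 pos [ 459.6 -279.1    3.8] phi -82.6 z [ 0.038  0.004 -0.999] F [-0.4 -0.6 -0.1] T [ 0.04  0.14 -0.03] w 12.1 j [-0.25  0.51 -0.48 -0.03 -0.55  0.4 ]
per row mm 10.0 total tool [-49.8   0.8  -0.8]
[-0.01, 0.0002, -0.0002, 0.08]
[-0.01, 0.0002, -0.0002, 0.08]
[-0.01, 0.0002, -0.0002, 0.08]
[-0.01, 0.0002, -0.0002, 0.08]
[-0.01, 0.0002, -0.0002, 0.08]
```

View pics/w4.png

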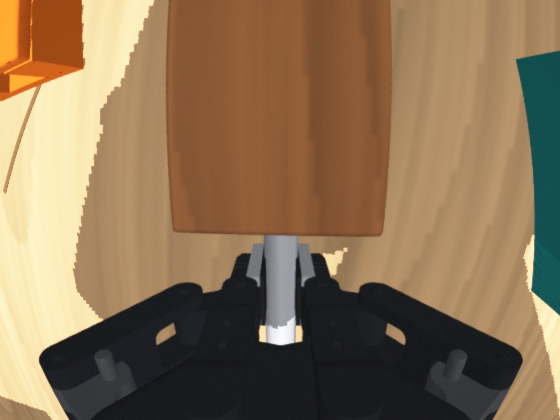

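The shaft sits between the pads. The width reads about 12 at both heights, so that's just sensor bias. I'll take it at an intermediate height so that it can be set down low.

Request:
{"method": "arm_command", "body": {"commands": [0,0,0,0,0,0,0,0,0,0,-0.002,0,0,0,-0.002,0,0,0,-0.002,0], "jaw": 0.3}}

```text
clock: 7.0
position: [459.4, -279.1, 10.0]
ee_rot: [0.751, -0.66, 0.013, -0.014]
contact_force: [1.2, 0.2, 0.2]
gripper_width: 25.5
```

Request:
{"method": "arm_command", "body": {"commands": [0,0,0,0,0,0,0,0,0,0,0,0,0,0,0,0,0,0,0,0], "jaw": 0}}

```text
clock: 7.5
position: [459.5, -279.3, 10.6]
ee_rot: [0.751, -0.66, 0.013, -0.014]
contact_force: [-0.2, -0.6, 0.0]
gripper_width: 11.7
```

Request:
{"method": "arm_command", "body": {"commands": [-0.003,0,0,0,-0.005,0,0,0,-0.006,0,0,0,-0.008,0,0,0,-0.008,0,0,0]}}

```text
clock: 8.0
position: [455.9, -248.2, 10.5]
ee_rot: [0.751, -0.66, 0.014, -0.015]
contact_force: [0.4, -0.8, -0.3]
gripper_width: 11.8
```

```bash
python3 -c "
from look import *
snap('wrist','w5.png')
go([458.5-0.122*80,-279.5+80*.993,10.5],-83,5)"
```

```text
t8.05 pos [ 455.4 -247.2   10.5] phi -82.6 z [ 0.04   0.004 -0.999] F [-0.2  2.2  0.5] T [0.39 0.09 0.05] w 11.3 j [-0.19  0.47 -0.53 -0.02 -0.54  0.34]
per row mm 9.5 total tool [-47.6   0.5  -0.1]
[-0.0095, 0.0001, -0.0, 0.08]
[-0.0095, 0.0001, -0.0, 0.08]
[-0.0095, 0.0001, -0.0, 0.08]
[-0.0095, 0.0001, -0.0, 0.08]
[-0.0095, 0.0002, -0.0, 0.08]
```

View pics/w5.png

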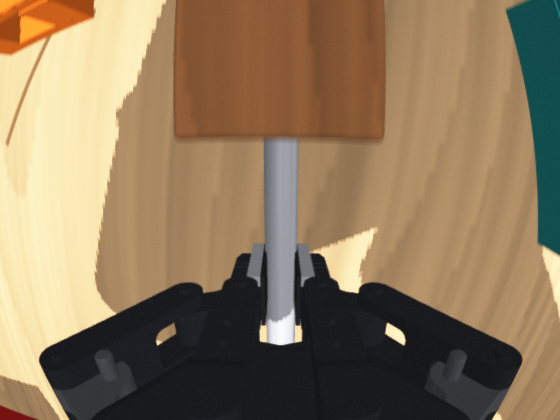

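The shaft is following the grip straight out, with the mouth at row 137. Continuing.

Request:
{"method": "arm_command", "body": {"commands": [-0.01,0,0,0,-0.01,0,0,0,-0.01,0,0,0,-0.01,0,0,0,-0.01,0,0,0]}}

```text
clock: 8.55
position: [448.2, -193.3, 10.4]
ee_rot: [0.751, -0.66, 0.014, -0.014]
contact_force: [0.5, -1.3, 0.0]
gripper_width: 11.6
```

```bash
python3 -c "
from look import *
snap('wrist','w6.png')
go([458.5-0.122*150,-279.5+150*.993,11],-83,5)"
```

```text
t8.60 pos [ 447.7 -192.3   10.3] phi -82.5 z [ 0.039  0.004 -0.999] F [-1.3  1.4 -0.1] T [0.32 0.19 0.04] w 12.1 j [-0.08  0.44 -0.6  -0.02 -0.49  0.22]
per row mm 12.4 total tool [-62.2  -0.6  -0.7]
[-0.0124, -0.0001, -0.0001, 0.09]
[-0.0124, -0.0001, -0.0001, 0.09]
[-0.0124, -0.0001, -0.0001, 0.09]
[-0.0124, -0.0001, -0.0001, 0.09]
[-0.0124, -0.0, -0.0001, 0.09]
```

View pics/w6.png

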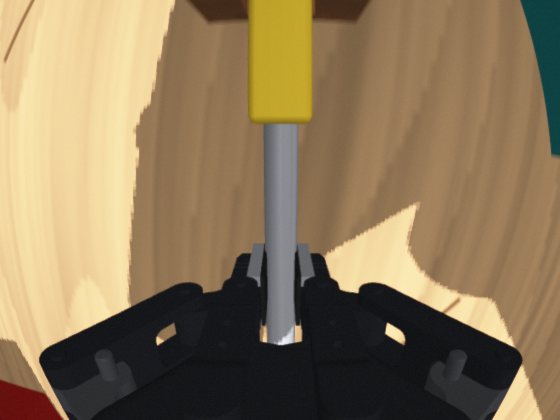

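The yellow handle is coming out at (281,60), with the mouth at row ~15. Drawing on and then clear.

Request:
{"method": "arm_command", "body": {"commands": [-0.013,0,0,0,-0.013,0,0,0,-0.013,0,0,0,-0.013,0,0,0,-0.013,0,0,0]}}

```text
clock: 9.1
position: [438.0, -124.6, 9.8]
ee_rot: [0.751, -0.66, 0.012, -0.014]
contact_force: [0.1, -0.6, -2.1]
gripper_width: 11.9
```

```bash
python3 -c "
from look import *
snap('top','t6.png');snap('wrist','w7.png')
go([520,-10,25],-165.5,15)"
```

```text
t9.20 pos [ 437.8 -124.2    9.8] phi -82.5 z [ 0.037  0.005 -0.999] F [ 0.5 -0.6 -1.3] T [ 0.07  0.03 -0.04] w 12.1 j [ 0.08  0.4  -0.69 -0.   -0.45  0.05]
per row mm 9.4 total tool [-102.5  -96.9  -11.6]
[-0.0068, -0.0065, -0.0008, 5.53]
[-0.0074, -0.0058, -0.0008, 5.53]
[-0.0079, -0.005, -0.0008, 5.53]
[-0.0084, -0.0042, -0.0008, 5.53]
[-0.0088, -0.0034, -0.0008, 5.53]
[-0.009, -0.0025, -0.0008, 5.53]
[-0.0093, -0.0017, -0.0008, 5.53]
[-0.0094, -0.0008, -0.0008, 5.53]
[-0.0094, 0.0001, -0.0008, 5.53]
[-0.0093, 0.001, -0.0008, 5.53]
[-0.0092, 0.0019, -0.0008, 5.53]
[-0.009, 0.0028, -0.0008, 5.53]
[-0.0087, 0.0037, -0.0008, 5.53]
[-0.0083, 0.0045, -0.0008, 5.53]
[-0.0078, 0.0053, -0.0008, 5.53]
```

View pics/t6.png

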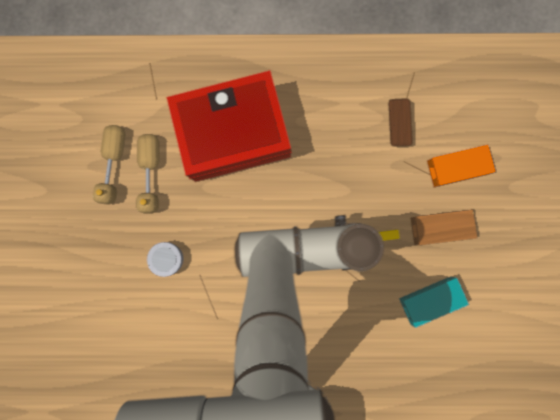

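View pics/w7.png

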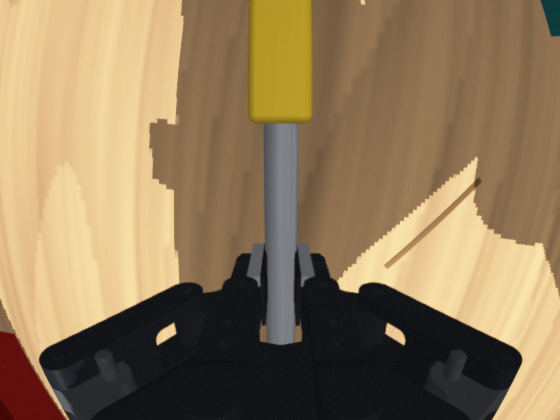

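The rod is completely out: the handle is at top (388,236), with a gap to the pocket at (415,235), and it's level in the jaws. Next I'll lift slightly, turn towards the box's axis and carry.

Request:
{"method": "arm_command", "body": {"commands": [-0.006,0,-0.005,0,-0.008,0,-0.005,0,-0.01,0,-0.005,0,-0.01,0,-0.003,0,-0.01,0,-0.002,0]}}

```text
clock: 9.7
position: [430.9, -78.6, 31.4]
ee_rot: [0.751, -0.66, 0.012, -0.014]
contact_force: [-0.2, 0.6, -0.4]
gripper_width: 12.0
```

```bash
python3 -c "
from look import *
go([527,36,27],-165.5,15)"
```

```text
t9.70 pos [430.9 -78.6  31.4] phi -82.7 z [ 0.037  0.005 -0.999] F [-0.2  0.6 -0.4] T [0.1  0.05 0.04] w 12.0 j [ 0.19  0.33 -0.71  0.01 -0.48 -0.07]
per row mm 10.0 total tool [-101.4 -109.7    8.4]
[-0.0068, -0.0073, 0.0006, 5.52]
[-0.0074, -0.0066, 0.0006, 5.52]
[-0.008, -0.0059, 0.0006, 5.52]
[-0.0086, -0.0051, 0.0006, 5.52]
[-0.009, -0.0042, 0.0006, 5.52]
[-0.0094, -0.0033, 0.0006, 5.52]
[-0.0097, -0.0024, 0.0006, 5.52]
[-0.0098, -0.0015, 0.0006, 5.52]
[-0.0099, -0.0005, 0.0006, 5.52]
[-0.0099, 0.0004, 0.0006, 5.52]
[-0.0099, 0.0014, 0.0006, 5.52]
[-0.0097, 0.0023, 0.0006, 5.52]
[-0.0094, 0.0032, 0.0006, 5.52]
[-0.0091, 0.0041, 0.0006, 5.52]
[-0.0086, 0.005, 0.0006, 5.52]
```

Request:
{"method": "arm_command", "body": {"commands": [-0.007,-0.007,0,5.5,-0.0075,-0.0065,0,5.5,-0.008,-0.006,0,5.5,-0.0085,-0.005,0,5.5,-0.009,-0.004,0,5.5]}}

```text
clock: 10.2
position: [461.9, -35.3, 34.4]
ee_rot: [-0.565, 0.825, -0.008, 0.017]
contact_force: [0.3, 0.4, -1.5]
gripper_width: 11.9
```

Request:
{"method": "arm_command", "body": {"commands": [-0.0095,-0.0035,0,5.5,-0.0095,-0.0025,0,5.5,-0.01,-0.0015,0,5.5,-0.01,-0.0005,0,5.5,-0.01,0.0005,0,5.5]}}

```text
clock: 10.7
position: [495.6, 7.5, 36.8]
ee_rot: [-0.344, 0.939, -0.004, 0.02]
contact_force: [-0.2, -0.4, -1.1]
gripper_width: 11.8
```

```bash
python3 -c "
from look import *
go([527,36,27],-165.5,5)"
```

```text
t10.70 pos [495.6   7.5  36.8] phi -139.7 z [ 0.04   0.006 -0.999] F [-0.2 -0.4 -1.1] T [ 0.01  0.02 -0.  ] w 11.8 j [ 0.35  0.4  -0.58  0.01 -0.56 -1.23]
per row mm 8.7 total tool [-42.    1.6  11.2]
[-0.0084, 0.0003, 0.0022, 5.16]
[-0.0083, 0.0011, 0.0022, 5.16]
[-0.0082, 0.0018, 0.0022, 5.16]
[-0.008, 0.0026, 0.0022, 5.16]
[-0.0077, 0.0033, 0.0022, 5.16]
```

Request:
{"method": "arm_command", "body": {"commands": [-0.0085,0.0005,0.002,5.2,-0.0085,0.001,0.002,5.2,-0.008,0.002,0.002,5.2,-0.008,0.0025,0.002,5.2,-0.0075,0.003,0.002,5.2]}}

```text
clock: 11.2
position: [527.9, 41.1, 29.1]
ee_rot: [-0.116, 0.993, 0.001, 0.021]
contact_force: [-0.1, 0.4, -1.4]
gripper_width: 11.8
```

Request:
{"method": "arm_command", "body": {"commands": [0,0,0.003,0,0,0,0.003,0,0,0,0.003,0,0,0,0.003,0,0,0,0.003,0]}}

```text
clock: 11.7
position: [527.8, 42.8, 13.3]
ee_rot: [-0.119, 0.993, 0.001, 0.022]
contact_force: [0.1, -0.2, -0.2]
gripper_width: 11.5
```

```bash
python3 -c "
from look import *
st();snap('wrist','w8.png');snap('scene','s8.png')
im=cv2.imread('pics/s8.png');cv2.imwrite('pics/s8c.png',cv2.resize(im[100:300,150:400],None,fx=3,fy=3))"
```

```text
t11.70 pos [527.8  42.8  13.3] phi -166.3 z [ 0.043  0.008 -0.999] F [ 0.1 -0.2 -0.2] T [ 0.04  0.   -0.07] w 11.5 j [ 0.39  0.48 -0.52  0.02 -0.53 -1.74]
```

View pics/s8c.png

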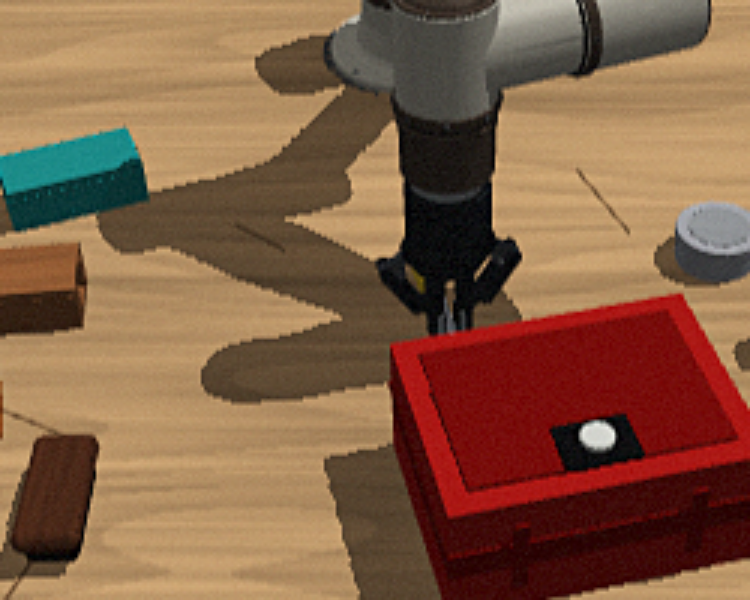

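View pics/w8.png

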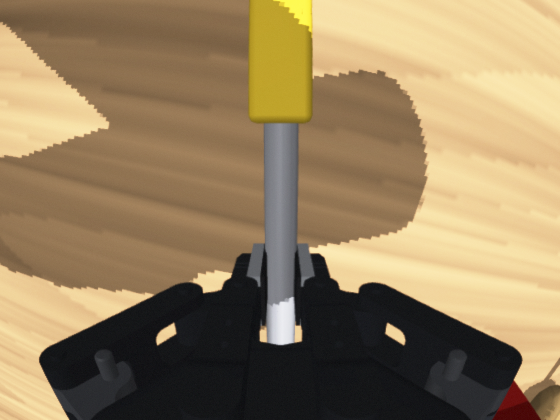

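The rod is still in the jaws, handle at (281,60) in the wrist view, over free shelf in front of the box. Lowering gently to contact.

Request:
{"method": "arm_command", "body": {"commands": [0,0,0.0015,0,0,0,0.0015,0,0,0,0.0015,0,0,0,0.0015,0,0,0,0.0015,0]}}

```text
clock: 12.3
position: [528.3, 42.5, 5.5]
ee_rot: [-0.119, 0.993, 0.001, 0.022]
contact_force: [1.9, 0.1, 0.6]
gripper_width: 11.9
```

Request:
{"method": "arm_command", "body": {"commands": [0,0,0.001,0,0,0,0.001,0,0,0,0.001,0,0,0,0.001,0,0,0,0,0]}}

```text
clock: 12.8
position: [528.7, 42.6, 1.9]
ee_rot: [-0.119, 0.993, 0.001, 0.022]
contact_force: [-0.4, 0.6, 2.4]
gripper_width: 11.9
```

```bash
python3 -c "
from look import *
st()"
```

```text
t12.80 pos [528.7  42.6   1.9] phi -166.3 z [ 0.043  0.007 -0.999] F [-0.4  0.6  2.4] T [ 0.04  0.41 -0.01] w 11.9 j [ 0.39  0.5  -0.52  0.02 -0.51 -1.74]
```

The handle has touched down (2.4 N, moment 0.41 N m). Releasing.

Request:
{"method": "arm_command", "body": {"commands": [0,0,0,0,0,0,0,0,0,0,0,0,0,0,0,0,0,0,0,0], "jaw": 0.25}}

```text
clock: 13.3
position: [528.7, 42.6, 1.5]
ee_rot: [-0.119, 0.993, 0.001, 0.022]
contact_force: [-0.3, -0.0, 0.7]
gripper_width: 21.4
```

Request:
{"method": "arm_command", "body": {"commands": [0,0,-0.002,0,0,0,-0.004,0,0,0,-0.015,0,0,0,-0.02,0,0,0,-0.02,0], "jaw": 0.8}}

```text
clock: 13.8
position: [523.9, 41.3, 62.2]
ee_rot: [-0.119, 0.993, 0.0, 0.018]
contact_force: [0.5, 0.8, -0.2]
gripper_width: 67.9
```

```bash
python3 - <<'E'
from look import *
st()
snap('wrist','w9.png')
W=np.array(arm.camera_info('wrist')['world_from_camera'])
for t in ['rod_tip','rod']:
    for r in arm.place_of('wrist',t)[:2]:
        print(t,round(r['confidence'],2),np.round((W@np.r_[r['centre'],1])[:3],1))
E
```

```text
t13.80 pos [523.9  41.3  62.2] phi -166.4 z [ 0.036  0.005 -0.999] F [ 0.5  0.8 -0.2] T [ 0.02  0.01 -0.02] w 67.9 j [ 0.39  0.39 -0.48  0.01 -0.66 -1.74]
rod_tip 0.6 [584.9  54.8  13.1]
rod 0.85 [428.6  20.7  16.5]
```

View pics/w9.png

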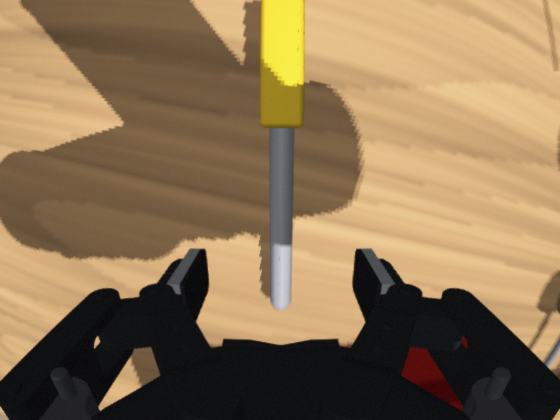

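The rod lies freed on the shelf, tip at (281,305), handle at the top. Moving back over the handle.

```bash
python3 -c "
from look import *
go([427.5,18.5,45],None,5)"
```

```text
t13.95 pos [525.1  41.8  63. ] phi -166.4 z [ 0.04   0.007 -0.999] F [ 0.3 -0.5  1.1] T [-0.05  0.13 -0.06] w 68.2 j [ 0.39  0.39 -0.48  0.01 -0.66 -1.74]
per row mm 20.4 total tool [101.    0.4  13.9]
[0.0202, 0.0001, 0.0028, -0.0]
[0.0202, 0.0001, 0.0028, -0.0]
[0.0202, 0.0001, 0.0028, -0.0]
[0.0202, 0.0001, 0.0028, -0.0]
[0.0202, 0.0001, 0.0028, -0.0]
```

Request:
{"method": "arm_command", "body": {"commands": [0.02,0,0.002,0,0.02,0,0.002,0,0.02,0,0.002,0,0.02,0,0.002,0,0.02,0,0.002,0], "jaw": 0.8}}

```text
clock: 14.45
position: [426.0, 17.7, 46.1]
ee_rot: [-0.118, 0.993, 0.001, 0.02]
contact_force: [0.7, -0.0, 0.5]
gripper_width: 68.1
```

```bash
python3 - <<'E'
from look import *
st()
snap('wrist','w10.png')
W=np.array(arm.camera_info('wrist')['world_from_camera'])
for r in arm.place_of('wrist','rod')[:2]:
        print('rod',round(r['confidence'],2),np.round((W@np.r_[r['centre'],1])[:3],1))
go([427.5,18.5,3],None,5)
E
```

```text
t14.45 pos [426.   17.7  46.1] phi -166.4 z [ 0.039  0.006 -0.999] F [ 0.7 -0.   0.5] T [-0.03  0.13  0.03] w 68.1 j [ 0.43  0.29 -0.74  0.02 -0.51 -1.79]
rod 0.79 [420.6  13.1  11.2]
t14.55 pos [423.2  16.6  45.6] phi -166.5 z [ 0.035  0.005 -0.999] F [0.1 0.1 0.8] T [ 0.01  0.04 -0.01] w 68.4 j [ 0.43  0.29 -0.74  0.02 -0.51 -1.79]
per row mm 8.6 total tool [-3.1  1.  42.7]
[-0.0006, 0.0002, 0.0085, -0.0]
[-0.0006, 0.0002, 0.0085, -0.0]
[-0.0006, 0.0002, 0.0085, -0.0]
[-0.0006, 0.0002, 0.0085, -0.0]
[-0.0006, 0.0002, 0.0085, -0.0]
```

View pics/w10.png

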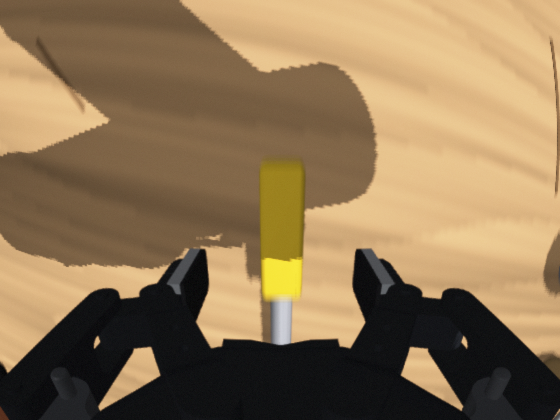

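```bash
cat >> look.py <<'E'
def wplane(px,z):
    ci=arm.camera_info('wrist');K=np.array(ci['camera_matrix']);W=np.array(ci['world_from_camera'])
    x=(px[0]-K[0,2])/K[0,0];y=(px[1]-K[1,2])/K[1,1];th=np.hypot(x,y)
    d=W[:3,:3]@np.r_[np.array([x,y])/th*np.sin(th),np.cos(th)];o=W[:3,3];return o+d*(z-o[2])/d[2]
E
python3 -c "
from look import *
print(wplane((281,299),24),wplane((283,160),24),wplane((283,160),0))"
```

```text
[457.28708713  25.29795223  24.        ] [377.82665309   7.0691351   24.        ] [381.52369907   8.10929829   0.        ]
```

The handle spans rows 160–299, with its centre near world (420,17). Lowering there.

Request:
{"method": "arm_command", "body": {"commands": [0.001,0,0.0085,0,0.0005,0,0.0085,0,0.0005,0,0.0085,0,0,0,0.0085,0,0,0,0.007,0]}}

```text
clock: 15.05
position: [425.6, 17.4, 1.0]
ee_rot: [-0.118, 0.993, 0.001, 0.019]
contact_force: [0.0, 0.1, 1.0]
gripper_width: 68.3
```

```bash
python3 - <<'E'
from look import *
go([421,17,3],None,5)
E
```

```text
t15.05 pos [425.6  17.4   1. ] phi -166.4 z [ 0.037  0.006 -0.999] F [0.  0.1 1. ] T [-0.06  0.01 -0.04] w 68.3 j [ 0.43  0.38 -0.78  0.03 -0.37 -1.79]
per row mm 1.0 total tool [ 4.5  0.7 -2.1]
[0.0009, 0.0001, -0.0004, -0.0]
[0.0009, 0.0001, -0.0004, -0.0]
[0.0009, 0.0001, -0.0004, -0.0]
[0.0009, 0.0001, -0.0004, -0.0]
[0.0009, 0.0001, -0.0004, -0.0]
```

Request:
{"method": "arm_command", "body": {"commands": [0.002,0,-0.001,0,0.002,0,-0.001,0,0,0,0,0,0,0,0,0,0,0,0,0], "jaw": 0}}

```text
clock: 15.55
position: [421.1, 16.2, 1.8]
ee_rot: [-0.118, 0.993, 0.0, 0.018]
contact_force: [0.0, 0.3, -0.9]
gripper_width: 22.7
```

Request:
{"method": "arm_command", "body": {"commands": [0,0,0,0,0,0,0,0,0,0,0,0,0,0,0,0,0,0,0,0]}}

```text
clock: 16.05
position: [421.2, 16.3, 2.2]
ee_rot: [-0.118, 0.993, 0.001, 0.018]
contact_force: [-0.3, -0.5, -1.8]
gripper_width: 22.9
```

```bash
python3 - <<'E'
from look import *
st()
snap('wrist','w11.png'); 
E
```

```text
t16.05 pos [421.2  16.3   2.2] phi -166.4 z [ 0.036  0.005 -0.999] F [-0.3 -0.5 -1.8] T [ 0.01  0.17 -0.01] w 22.9 j [ 0.44  0.38 -0.79  0.03 -0.37 -1.8 ]
```

View pics/w11.png

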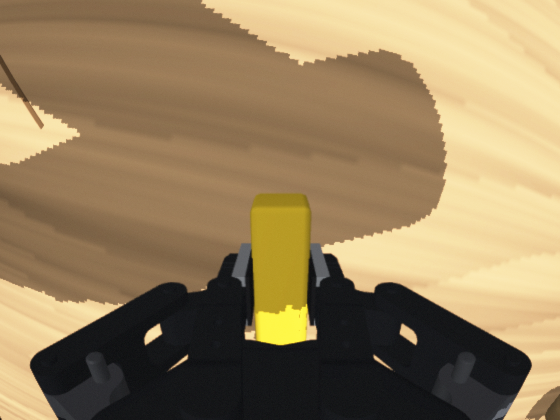

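The handle is firmly held, 22.9 mm wide, rear edge at row ~195. Measuring where along it I hold, then lifting.

Request:
{"method": "arm_command", "body": {"commands": [0,0,-0.003,0,0,0,-0.006,0,0,0,-0.01,0,0,0,-0.015,0,0,0,-0.014,0]}}

```text
clock: 16.6
position: [417.9, 15.4, 51.2]
ee_rot: [-0.118, 0.993, -0.0, 0.016]
contact_force: [-0.3, -1.5, -1.0]
gripper_width: 23.1
```

```bash
python3 - <<'E'
from look import *
st()
snap('wrist','w12.png'); p,phi,M=st()
snap('scene','s12.png');snap('top','t12.png')
z=p[2]+22
for row in (195,207): print(row, M.T@(wplane((281,row),z)-p))
for n in('scene','top'):
    W=np.array(arm.camera_info(n)['world_from_camera'])
    for t in ['rod_tip','rod','channel_mouth','box']:
        for r in arm.place_of(n,t)[:2]:
            print(n,t,round(r['confidence'],2),np.round((W@np.r_[r['centre'],1])[:3],1))
im=cv2.imread('pics/s12.png');cv2.imwrite('pics/s12c.png',cv2.resize(im[100:300,200:400],None,fx=3,fy=3))
E
```

```text
t16.60 pos [417.9  15.4  51.2] phi -166.5 z [ 0.031  0.003 -1.   ] F [-0.3 -1.5 -1. ] T [-0.01  0.1   0.01] w 23.1 j [ 0.44  0.27 -0.74  0.02 -0.53 -1.79]
t16.65 pos [419.3  15.9  53.2] phi -166.4 z [ 0.035  0.005 -0.999] F [0.9 0.2 0.2] T [-0.02 -0.    0.  ] w 23.2 j [ 0.44  0.27 -0.74  0.02 -0.53 -1.79]
195 [ 40.39078776   0.29660275 -23.44669843]
207 [ 35.73607874   0.30100892 -23.28171949]
scene rod_tip 0.74 [577.8  53.4  64.3]
scene rod_tip 0.65 [713.  142.3   1.9]
scene rod 0.76 [425.7  15.9  65.8]
scene channel_mouth 0.33 [715.2 138.3  -1.4]
scene box 0.61 [713.2 142.6   2.5]
scene box 0.5 [634.1 446.2  -1.8]
top rod_tip 0.66 [ 734.2 -276.8   -3.3]
top rod_tip 0.51 [578.6  55.3  58.5]
top rod 0.73 [ 6.065e+02  3.505e+02 -2.000e-01]
top rod 0.38 [ 466.6 -307.5   23.1]
top channel_mouth 0.57 [622.4 119.6  59.8]
top box 0.77 [711.1 143.   -3.7]
top box 0.29 [ 732.7 -277.2   -1.5]
```

View pics/s12c.png

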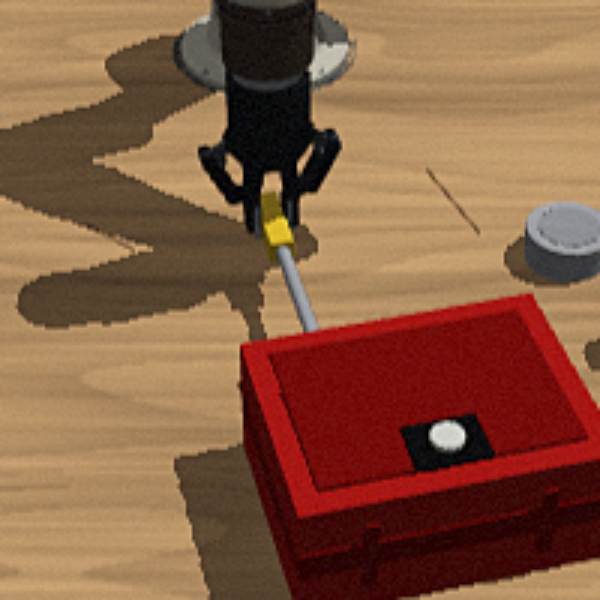

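View pics/w12.png

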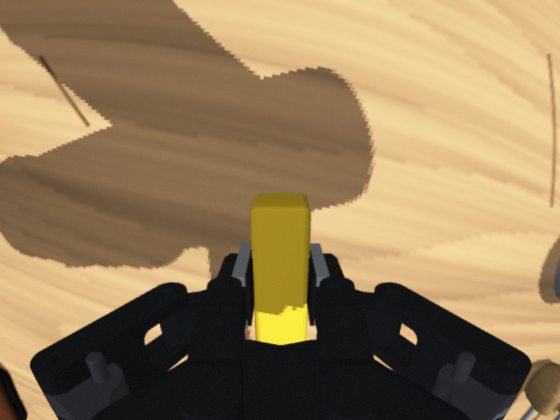

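View pics/t12.png

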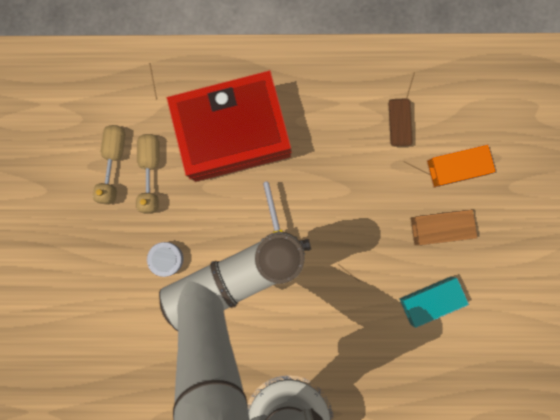

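```bash
cat >> look.py <<'E'
B=np.array([619.,117.2]); a=np.radians(14.5); ex=np.array([np.cos(a),np.sin(a)]); ey=np.array([-ex[1],ex[0]])
def tip():
    p,phi,M=st(); t=np.radians(phi+180); T=p[:2]+160*np.array([np.cos(t),np.sin(t)])-B
    print('tip in box: depth %.1f  y %.1f  axis z(above shelf) %.1f pitchdrift(mm at tip) %.1f'%(T@ex,T@ey,p[2]+9.8, -160*(( -M[:,2]@np.r_[-np.cos(t),-np.sin(t),0])-0.0362)))
    return T@ex,T@ey
def tgt(depth,y,ztcp=50.2,n=5):
    T=B+depth*ex+y*ey-160*ex; go([*T,ztcp],14.5-180,n)
E
python3 -c "
from look import *
tip(); tgt(-15,-33)"
```

```text
t17.15 pos [417.7  15.3  49.9] phi -166.5 z [ 0.03   0.003 -1.   ] F [-0.1  0.3 -1. ] T [-0.04  0.07 -0.01] w 22.9 j [ 0.44  0.27 -0.74  0.02 -0.53 -1.79]
tip in box: depth -60.4  y -50.9  axis z(above shelf) 59.7 pitchdrift(mm at tip) 1.0
t17.15 pos [417.7  15.3  49.9] phi -166.5 z [ 0.03   0.003 -1.   ] F [-0.1  0.3 -1. ] T [-0.04  0.07 -0.01] w 22.9 j [ 0.44  0.27 -0.74  0.02 -0.53 -1.79]
per row mm 9.6 total tool [-45.1  16.    0.9]
[-0.009, 0.0032, 0.0002, -0.19]
[-0.009, 0.0032, 0.0002, -0.19]
[-0.009, 0.0031, 0.0002, -0.19]
[-0.0091, 0.0031, 0.0002, -0.19]
[-0.0091, 0.0031, 0.0002, -0.19]
```

Request:
{"method": "arm_command", "body": {"commands": [-0.009,0.003,0,-0.2,-0.009,0.003,0,-0.2,-0.009,0.003,0,-0.2,-0.009,0.003,0,-0.2,-0.009,0.003,0,-0.2]}}

```text
clock: 17.65
position: [460.8, 42.6, 50.6]
ee_rot: [-0.127, 0.992, -0.001, 0.014]
contact_force: [-0.2, 0.9, -0.5]
gripper_width: 23.1
```

```bash
python3 - <<'E'
from look import *
snap('top','t13.png');snap('scene','s13.png')
tip(); tgt(15,-33,51)
im=cv2.imread('pics/t13.png');cv2.imwrite('pics/t13c.png',cv2.resize(im[140:270,200:330],None,fx=4.5,fy=4.5,interpolation=cv2.INTER_CUBIC))
for t in ['rod_tip','channel_mouth']:
    for n in('top','scene'):
        W=np.array(arm.camera_info(n)['world_from_camera'])
        for r in arm.place_of(n,t)[:2]:
            print(n,t,round(r['confidence'],2),np.round((W@np.r_[r['centre'],1])[:3],1))
E
```

```text
t17.75 pos [461.7  43.   50.8] phi -165.4 z [ 0.031  0.003 -1.   ] F [-0.2  0.  -0.4] T [0.01 0.08 0.05] w 22.9 j [ 0.45  0.33 -0.64  0.02 -0.57 -1.78]
tip in box: depth -10.8  y -32.0  axis z(above shelf) 60.6 pitchdrift(mm at tip) 1.0
t17.75 pos [461.7  43.   50.8] phi -165.4 z [ 0.031  0.003 -1.   ] F [-0.2  0.  -0.4] T [0.01 0.08 0.05] w 22.9 j [ 0.45  0.33 -0.64  0.02 -0.57 -1.78]
per row mm 5.2 total tool [-25.8  -0.6   0.5]
[-0.0052, -0.0001, 0.0001, 0.03]
[-0.0052, -0.0001, 0.0001, 0.03]
[-0.0052, -0.0001, 0.0001, 0.03]
[-0.0052, -0.0001, 0.0001, 0.03]
[-0.0052, -0.0001, 0.0001, 0.03]
top rod_tip 0.6 [620.7  86.2  58.1]
top rod_tip 0.16 [ 474.1 -378.4   -2.1]
scene rod_tip 0.3 [ 473.8 -372.4    1.2]
top channel_mouth 0.82 [622.5 118.   59.1]
top channel_mouth 0.7 [390.9 309.4  -0.5]
```

View pics/t13c.png

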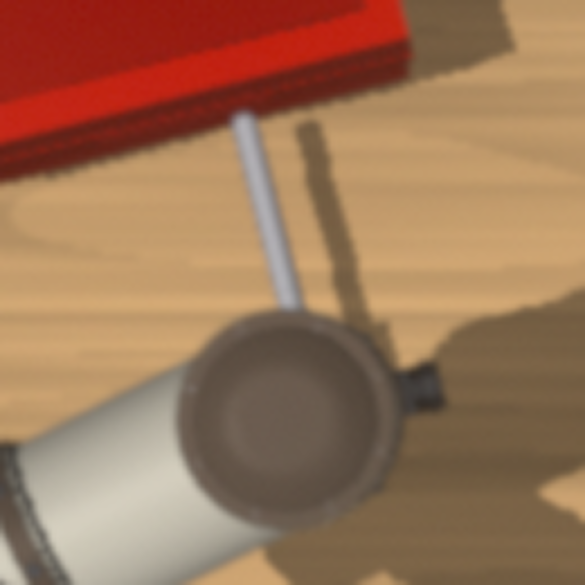

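The tip, at crop (245,118), is right at the box front, in line with the box's x axis. Sliding in.

Request:
{"method": "arm_command", "body": {"commands": [-0.005,0,0,0,-0.005,0,0,0,-0.005,0,0,0,-0.005,0,0,0,-0.005,0,0,0]}}

```text
clock: 18.45
position: [484.0, 47.6, 51.3]
ee_rot: [-0.126, 0.992, -0.001, 0.014]
contact_force: [-0.4, 0.5, -1.5]
gripper_width: 23.2
```

```bash
python3 -c "
from look import *
tip(); tgt(30,-33,51)"
```

```text
t18.45 pos [484.   47.6  51.3] phi -165.5 z [ 0.027  0.002 -1.   ] F [-0.4  0.5 -1.5] T [-0.02  0.11 -0.02] w 23.2 j [ 0.44  0.36 -0.58  0.02 -0.6  -1.77]
tip in box: depth 11.9  y -33.5  axis z(above shelf) 61.1 pitchdrift(mm at tip) 1.5
t18.45 pos [484.   47.6  51.3] phi -165.5 z [ 0.027  0.002 -1.   ] F [-0.4  0.5 -1.5] T [-0.02  0.11 -0.02] w 23.2 j [ 0.44  0.36 -0.58  0.02 -0.6  -1.77]
per row mm 3.6 total tool [-18.1   0.6   0.8]
[-0.0036, 0.0001, 0.0002, 0.01]
[-0.0036, 0.0001, 0.0002, 0.01]
[-0.0036, 0.0001, 0.0002, 0.01]
[-0.0036, 0.0001, 0.0002, 0.01]
[-0.0036, 0.0001, 0.0002, 0.01]
```

Request:
{"method": "arm_command", "body": {"commands": [-0.003,0,0,0,-0.003,0,0,0,-0.003,0,0,0,-0.003,0,0,0,-0.003,0,0,0]}}

```text
clock: 18.95
position: [500.1, 51.7, 51.6]
ee_rot: [-0.126, 0.992, -0.001, 0.013]
contact_force: [0.1, -1.0, -1.1]
gripper_width: 23.1
```

Request:
{"method": "arm_command", "body": {"commands": [-0.002,0,0,0,-0.002,0,0,0,-0.002,0,0,0,-0.002,0,0,0,-0.001,0,0,0]}}

```text
clock: 19.45
position: [509.7, 54.2, 51.8]
ee_rot: [-0.126, 0.992, -0.001, 0.013]
contact_force: [0.6, -0.3, -0.9]
gripper_width: 22.7
```

```bash
python3 -c "
from look import *
tip()"
```

```text
t19.45 pos [509.7  54.2  51.8] phi -165.5 z [ 0.027  0.002 -1.   ] F [ 0.6 -0.3 -0.9] T [-0.04  0.05 -0.01] w 22.7 j [ 0.43  0.4  -0.52  0.02 -0.63 -1.76]
tip in box: depth 38.4  y -33.5  axis z(above shelf) 61.6 pitchdrift(mm at tip) 1.6
```

Request:
{"method": "arm_command", "body": {"commands": [-0.0015,0,0.0003,0,-0.0015,0,0.0003,0,-0.0015,0,0.0003,0,-0.0015,0,0,0,-0.0015,0,0,0]}}

```text
clock: 19.95
position: [517.4, 56.2, 51.0]
ee_rot: [-0.126, 0.992, -0.001, 0.013]
contact_force: [0.7, -0.2, -1.4]
gripper_width: 22.7
```

```bash
python3 -c "
from look import *
tip()"
```

```text
t19.95 pos [517.4  56.2  51. ] phi -165.5 z [ 0.026  0.002 -1.   ] F [ 0.7 -0.2 -1.4] T [-0.02  0.1   0.  ] w 22.7 j [ 0.43  0.41 -0.5   0.02 -0.64 -1.76]
tip in box: depth 46.3  y -33.5  axis z(above shelf) 60.8 pitchdrift(mm at tip) 1.6
```

Request:
{"method": "arm_command", "body": {"commands": [-0.0015,0,0,0,-0.0015,0,0,0,-0.0015,0,0,0,-0.0015,0,0,0,-0.0015,0,0,0]}}

```text
clock: 20.45
position: [525.2, 58.3, 51.2]
ee_rot: [-0.126, 0.992, -0.001, 0.013]
contact_force: [0.2, 0.7, -0.6]
gripper_width: 23.0
```

```bash
python3 -c "
from look import *
tip()
snap('top','t14.png');snap('wrist','w14.png')
im=cv2.imread('pics/t14.png');cv2.imwrite('pics/t14c.png',cv2.resize(im[130:270,190:330],None,fx=4,fy=4,interpolation=cv2.INTER_CUBIC))
"
```

```text
t20.45 pos [525.2  58.3  51.2] phi -165.5 z [ 0.026  0.002 -1.   ] F [ 0.2  0.7 -0.6] T [0.02 0.06 0.  ] w 23.0 j [ 0.42  0.42 -0.48  0.02 -0.65 -1.75]
tip in box: depth 54.5  y -33.5  axis z(above shelf) 61.0 pitchdrift(mm at tip) 1.6
```

View pics/t14c.png

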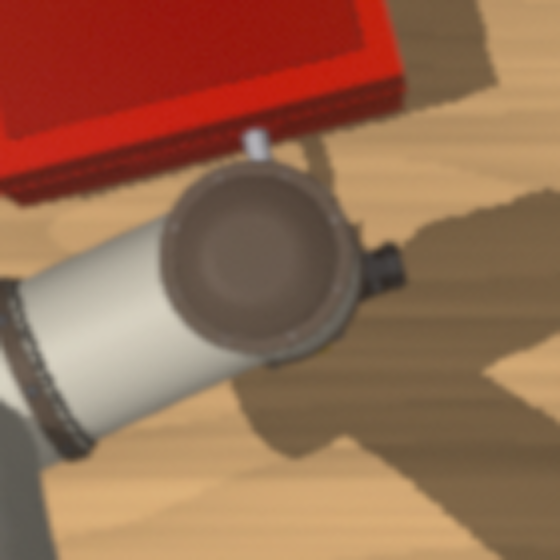

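The shaft enters the front at crop (255,135). At about 54 mm deep there's no contact, well past the hidden face at 35 mm, so the tip seems to have met the slot directly. Pushing on carefully.

Request:
{"method": "arm_command", "body": {"commands": [-0.003,0,0,0,-0.003,0,0,0,-0.003,0,0,0,-0.003,0,0,0,-0.003,0,0,0]}}

```text
clock: 21.05
position: [540.8, 62.3, 51.6]
ee_rot: [-0.126, 0.992, -0.001, 0.013]
contact_force: [0.5, -0.5, -1.0]
gripper_width: 22.6
```

```bash
python3 -c "
from look import *
tip()"
```

```text
t21.05 pos [540.8  62.3  51.6] phi -165.5 z [ 0.026  0.001 -1.   ] F [ 0.5 -0.5 -1. ] T [-0.04  0.14  0.03] w 22.6 j [ 0.42  0.44 -0.44  0.02 -0.67 -1.75]
tip in box: depth 70.5  y -33.5  axis z(above shelf) 61.4 pitchdrift(mm at tip) 1.6
```

Request:
{"method": "arm_command", "body": {"commands": [-0.003,0,0.0004,0,-0.003,0,0.0004,0,-0.003,0,0,0,-0.002,0,0,0,-0.002,0,0,0]}}

```text
clock: 21.55
position: [554.7, 65.9, 50.9]
ee_rot: [-0.126, 0.992, -0.001, 0.013]
contact_force: [0.8, 0.6, -0.9]
gripper_width: 22.6
```

```bash
python3 -c "
from look import *
tip()"
```

```text
t21.55 pos [554.7  65.9  50.9] phi -165.5 z [ 0.026  0.001 -1.   ] F [ 0.8  0.6 -0.9] T [-0.05  0.05  0.02] w 22.6 j [ 0.41  0.46 -0.4   0.01 -0.69 -1.74]
tip in box: depth 84.9  y -33.5  axis z(above shelf) 60.7 pitchdrift(mm at tip) 1.7
```

Request:
{"method": "arm_command", "body": {"commands": [-0.0015,0,0,0,-0.0015,0,0,0,-0.0015,0,0,0,-0.0015,0,0,0,-0.0015,0,0,0]}}

```text
clock: 22.05
position: [558.8, 66.6, 50.2]
ee_rot: [-0.126, 0.992, -0.002, 0.009]
contact_force: [-4.7, -0.9, 1.2]
gripper_width: 22.6
```

Request:
{"method": "arm_command", "body": {"commands": [-0.001,0,0,0,-0.001,0,0,0,-0.001,0,0,0,-0.001,0,0,0,-0.001,0,0,0]}}

```text
clock: 22.55
position: [558.8, 66.2, 49.5]
ee_rot: [-0.126, 0.992, -0.002, 0.004]
contact_force: [-4.5, -1.5, 1.6]
gripper_width: 23.0
```

```bash
python3 -c "
from look import *
tip()"
```

```text
t22.55 pos [558.8  66.2  49.5] phi -165.6 z [ 0.008 -0.004 -1.   ] F [-4.5 -1.5  1.6] T [-0.25  1.13  0.04] w 23.0 j [ 0.41  0.47 -0.38  0.01 -0.71 -1.74]
tip in box: depth 89.0  y -34.5  axis z(above shelf) 59.3 pitchdrift(mm at tip) 4.7
```

Contact at an estimated depth of 89 mm (nominal blind end 95), with about 5 N axial. I'll give a slightly firmer push and see whether it advances.

Request:
{"method": "arm_command", "body": {"commands": [-0.004,0,0,0,-0.005,0,0,0,-0.005,0,0,0,0,0,0,0,0,0,0,0]}}

```text
clock: 23.05
position: [558.6, 65.3, 45.9]
ee_rot: [-0.125, 0.992, -0.005, -0.012]
contact_force: [-3.3, -0.8, 1.1]
gripper_width: 23.0
```

```bash
python3 -c "
from look import *
tip()
snap('scene','s15.png');snap('wrist','w15.png')
im=cv2.imread('pics/s15.png');cv2.imwrite('pics/s15c.png',cv2.resize(im[120:270,240:400],None,fx=4,fy=4,interpolation=cv2.INTER_CUBIC))
"
```

```text
t23.05 pos [558.6  65.3  45.9] phi -165.6 z [-0.023 -0.013 -1.   ] F [-3.3 -0.8  1.1] T [-0.12  0.65  0.02] w 23.0 j [ 0.41  0.49 -0.35  0.   -0.75 -1.73]
tip in box: depth 88.5  y -35.5  axis z(above shelf) 55.7 pitchdrift(mm at tip) 9.8
```

View pics/s15c.png

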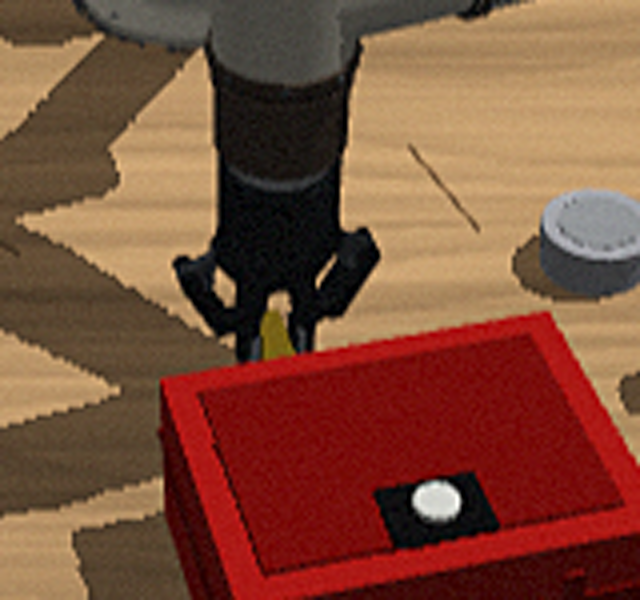

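View pics/w15.png

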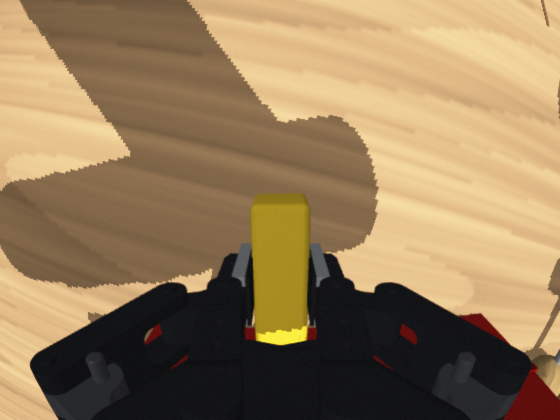

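Firm contact: no advance, forces small, only the tool tilts. Allowing for the 3–5 mm uncertainty in tip and front positions, this matches the blind end. The centre of gravity lies outside the box, so the handle will sag until the shaft wedges. I'll lower it gently to that posture before letting go, keeping it pushed in.

Request:
{"method": "arm_command", "body": {"commands": [-0.001,0,0.001,0,-0.001,0,0.001,0,-0.001,0,0.001,0,-0.001,0,0.001,0,-0.001,0,0.001,0]}}

```text
clock: 23.65
position: [558.5, 65.2, 44.5]
ee_rot: [-0.126, 0.992, -0.006, -0.017]
contact_force: [-8.2, -0.0, 8.4]
gripper_width: 22.8
```

```bash
python3 -c "
from look import *
tip()
"
```

```text
t23.65 pos [558.5  65.2  44.5] phi -165.5 z [-0.033 -0.016 -0.999] F [-8.2 -0.   8.4] T [0.17 1.85 0.16] w 22.8 j [ 0.41  0.5  -0.35  0.   -0.76 -1.73]
tip in box: depth 88.4  y -35.3  axis z(above shelf) 54.3 pitchdrift(mm at tip) 11.5
```

Request:
{"method": "arm_command", "body": {"commands": [0,0,0,0,0,0,0,0,0,0,0,0,0,0,0,0,0,0,0,0], "jaw": 0.4}}

```text
clock: 24.15
position: [563.9, 66.9, 46.2]
ee_rot: [-0.126, 0.992, -0.005, -0.011]
contact_force: [0.7, -0.4, -0.3]
gripper_width: 34.2
```

```bash
python3 -c "
from look import *
tip()
snap('wrist','w16.png')
"
```

```text
t24.15 pos [563.9  66.9  46.2] phi -165.5 z [-0.021 -0.013 -1.   ] F [ 0.7 -0.4 -0.3] T [-0.   -0.02 -0.05] w 34.2 j [ 0.41  0.5  -0.34  0.01 -0.76 -1.73]
tip in box: depth 94.1  y -34.8  axis z(above shelf) 56.0 pitchdrift(mm at tip) 9.6
```

View pics/w16.png

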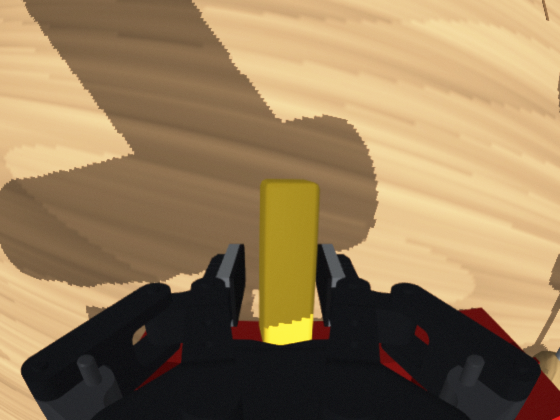

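The rod stayed in place (rear edge row 182; the gripper sprang 5 mm forward). Opening and moving up and back to look.

Request:
{"method": "arm_command", "body": {"commands": [0.002,0,0,0,0.003,0,-0.01,0,0,0,-0.015,0,0,0,-0.02,0,0,0,-0.02,0], "jaw": 0.7}}

```text
clock: 24.7
position: [557.5, 65.5, 111.6]
ee_rot: [-0.126, 0.992, -0.006, -0.015]
contact_force: [0.2, -1.2, 0.7]
gripper_width: 59.7
```

Request:
{"method": "arm_command", "body": {"commands": [0.02,0,-0.02,0,0.03,0,-0.02,0,0.03,0,-0.01,0,0.03,0,0,0,0.02,0,0,0]}}

```text
clock: 25.2
position: [432.7, 33.5, 173.3]
ee_rot: [-0.126, 0.992, -0.005, -0.009]
contact_force: [-0.1, 0.8, -0.5]
gripper_width: 59.7
```

```bash
python3 - <<'E'
from look import *
tip()
snap('wrist','w17.png');snap('top','t17.png');snap('scene','s17.png')
im=cv2.imread('pics/t17.png');cv2.imwrite('pics/t17c.png',cv2.resize(im[60:280,160:330],None,fx=3,fy=3,interpolation=cv2.INTER_CUBIC))
W=np.array(arm.camera_info('wrist')['world_from_camera'])
for t in ['rod','channel_mouth','hidden_face','box']:
    for r in arm.place_of('wrist',t)[:2]:
        print(t,round(r['confidence'],2),np.round((W@np.r_[r['centre'],1])[:3],1))
E
```

```text
t25.20 pos [432.7  33.5 173.3] phi -165.5 z [-0.016 -0.012 -1.   ] F [-0.1  0.8 -0.5] T [-0.   -0.05  0.02] w 59.7 j [ 0.46  0.12 -0.51  0.   -0.95 -1.78]
tip in box: depth -41.3  y -34.3  axis z(above shelf) 183.1 pitchdrift(mm at tip) 8.8
rod 0.55 [566.2  73.1  47.4]
hidden_face 0.68 [ 735.3 -274.4   -2.2]
```

View pics/w17.png

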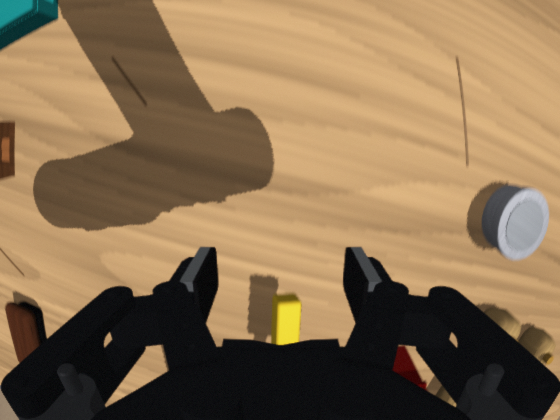

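View pics/t17c.png

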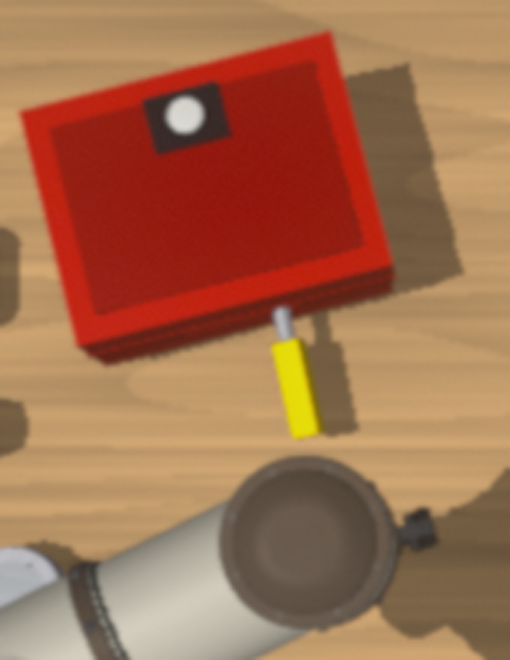

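```bash
python3 - <<'E'
from look import *
f=lambda a,b:(160+a/3,60+b/3)
def bx(px,z):
    d=onplane('top',px,z)[:2]-B; return d@ex,d@ey
# handle top corners
for n,p,z in [('rearR',(319,432),57),('rearL',(294,438),57),('frontR',(300,338),65),('frontL',(273,345),65)]:
    print(n,np.round(bx(f(*p),z),1))
print('lid front edge z120',np.round(bx(f(79,347),120),1),np.round(bx(f(392,267),120),1))
W=np.array(arm.camera_info('top')['world_from_camera'])
for r in arm.place_of('top','rod')[:2]:
    q=(W@np.r_[r['centre'],1])[:3]; print(r['confidence'],q, (q[:2]-B)@ex,(q[:2]-B)@ey)
im=cv2.imread('pics/t17.png');cv2.imwrite('pics/t17d.png',cv2.resize(im[150:220,220:300],None,fx=9,fy=8.5,interpolation=cv2.INTER_CUBIC))
E
```

```text
rearR [-105.8  -38. ]
rearL [-105.4  -17.4]
frontR [-29.6 -42.1]
frontL [-29.6 -19.8]
lid front edge z120 [ -2.6 121.7] [  -3. -125.]
0.72 [563.89980119  73.74651969  46.6772263 ] -64.22501003350806 -28.273396423348274
```

View pics/t17d.png

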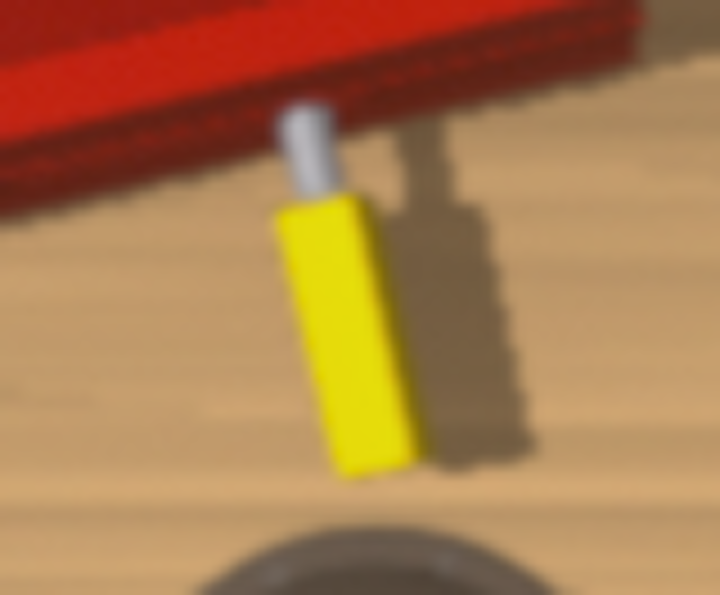

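Measured in the top image, the handle's rear is 103–106 mm in front of the lid's front edge (105 expected when home) and its front is 27 mm out (25 expected). To be certain, I'll nudge the handle's rear end with closed fingers and read the force.

```bash
python3 - <<'E'
from look import *
T=B-145*ex-28*ey; print(T); go([*T,80],None,5)
E
```

```text
[485.62923226  53.78676548]
t25.60 pos [435.4  34.4 172.1] phi -165.5 z [-0.018 -0.013 -1.   ] F [ 0.4 -0.5 -0.8] T [ 0.05 -0.08 -0.05] w 59.3 j [ 0.46  0.13 -0.51  0.01 -0.95 -1.78]
per row mm 21.3 total tool [-55.4   6.9  90.9]
[-0.0111, 0.0014, 0.0182, -0.0]
[-0.0111, 0.0014, 0.0182, -0.0]
[-0.0111, 0.0014, 0.0182, -0.0]
[-0.0111, 0.0014, 0.0182, -0.0]
[-0.0111, 0.0014, 0.0182, -0.0]
```

Request:
{"method": "arm_command", "body": {"commands": [-0.011,0.0015,0.018,0,-0.011,0.0015,0.018,0,-0.011,0.0015,0.018,0,-0.011,0.0015,0.018,0,-0.011,0.0015,0.018,0], "jaw": 0}}

```text
clock: 26.1
position: [491.2, 56.2, 79.1]
ee_rot: [-0.127, 0.992, -0.005, -0.007]
contact_force: [0.5, -0.3, -0.3]
gripper_width: 0.4
```

```bash
python3 - <<'E'
from look import *
snap('wrist','w18.png')
T=B-137*ex-28*ey; print(T); go([*T,38],None,5)
E
```

```text
[493.37441338  55.78980551]
t26.15 pos [491.1  56.2  76.2] phi -165.5 z [-0.016 -0.013 -1.   ] F [ 2.3  0.9 -1.9] T [ 0.05 -0.2   0.02] w -0.0 j [ 0.45  0.35 -0.5   0.01 -0.74 -1.77]
per row mm 7.6 total tool [-2.8 -0.7 38.1]
[-0.0006, -0.0001, 0.0076, -0.0]
[-0.0006, -0.0001, 0.0076, -0.0]
[-0.0006, -0.0001, 0.0076, -0.0]
[-0.0006, -0.0001, 0.0076, -0.0]
[-0.0006, -0.0001, 0.0076, -0.0]
```

View pics/w18.png

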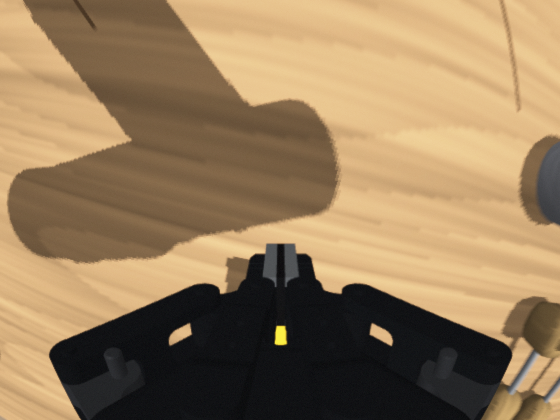

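The fingers are closed behind the handle, which shows through at (281,335) in line with them. Lowering and nudging.

Request:
{"method": "arm_command", "body": {"commands": [0,0,0.008,0,0,0,0.008,0,0,0,0.008,0,0,0,0.008,0,0,0,0.006,0]}}

```text
clock: 26.65
position: [490.9, 55.6, 35.8]
ee_rot: [-0.126, 0.992, -0.006, -0.009]
contact_force: [0.5, -0.6, -0.2]
gripper_width: 0.0
```

Request:
{"method": "arm_command", "body": {"commands": [-0.003,0,0,0,-0.003,0,0,0,-0.002,0,0,0,-0.002,0,0,0,-0.002,0,0,0]}}

```text
clock: 27.15
position: [503.6, 58.9, 36.1]
ee_rot: [-0.127, 0.992, -0.006, -0.009]
contact_force: [1.0, 0.7, 0.2]
gripper_width: -0.1
```

```bash
python3 - <<'E'
from look import *
p,_,_=st(); print('depth',(p[:2]-B)@ex,(p[:2]-B)@ey)
E
```

```text
t27.15 pos [503.6  58.9  36.1] phi -165.5 z [-0.015 -0.013 -1.   ] F [1.  0.7 0.2] T [ 0.02 -0.05  0.01] w -0.1 j [ 0.44  0.43 -0.51  0.01 -0.65 -1.76]
depth -126.3185606645624 -27.530863253022584
```

Request:
{"method": "arm_command", "body": {"commands": [-0.002,0,0,0,-0.002,0,0,0,-0.0015,0,0,0,-0.0015,0,0,0,-0.0015,0,0,0]}}

```text
clock: 27.65
position: [512.2, 61.1, 36.3]
ee_rot: [-0.126, 0.992, -0.006, -0.009]
contact_force: [-3.3, -1.3, 1.0]
gripper_width: 0.2
```

Request:
{"method": "arm_command", "body": {"commands": [-0.001,0,0,0,-0.001,0,0,0,-0.001,0,0,0,-0.001,0,0,0,-0.001,0,0,0]}}

```text
clock: 28.15
position: [512.3, 60.1, 35.3]
ee_rot: [-0.125, 0.992, -0.007, -0.015]
contact_force: [-4.7, -0.9, 3.1]
gripper_width: 0.1
```

```bash
python3 - <<'E'
from look import *
p,_,_=st(); print('depth',(p[:2]-B)@ex,(p[:2]-B)@ey)
E
```

```text
t28.15 pos [512.3  60.1  35.3] phi -165.6 z [-0.027 -0.018 -0.999] F [-4.7 -0.9  3.1] T [-0.41  1.23 -0.03] w 0.1 j [ 0.43  0.45 -0.48  0.01 -0.68 -1.76]
depth -117.60187279149874 -28.533891525318193
```

Contact at once at −117.5 (rear end −106), with no advance under 5 N. One firmer push, then back off.

Request:
{"method": "arm_command", "body": {"commands": [-0.006,0,0,0,-0.006,0,0,0,0,0,0,0,0,0,0,0,0,0,0,0]}}

```text
clock: 28.65
position: [512.1, 58.1, 32.9]
ee_rot: [-0.123, 0.992, -0.01, -0.029]
contact_force: [-2.8, -0.7, 0.8]
gripper_width: -0.0
```

```bash
python3 - <<'E'
from look import *
p,_,_=st(); print('depth',(p[:2]-B)@ex,(p[:2]-B)@ey)
E
```

```text
t28.65 pos [512.1  58.1  32.9] phi -165.8 z [-0.054 -0.027 -0.998] F [-2.8 -0.7  0.8] T [-0.22  0.77 -0.03] w -0.0 j [ 0.43  0.46 -0.46  0.   -0.71 -1.76]
depth -118.31285496917509 -30.422758526800067
```

Request:
{"method": "arm_command", "body": {"commands": [0.005,0,0,0,0.01,0,0,0,0.02,0,-0.01,0,0.02,0,-0.02,0,0.02,0,-0.03,0]}}

```text
clock: 29.15
position: [443.3, 42.3, 95.5]
ee_rot: [-0.124, 0.992, -0.01, -0.026]
contact_force: [-0.7, -0.4, -0.0]
gripper_width: -0.1
```

Request:
{"method": "arm_command", "body": {"commands": [0,0,-0.02,0,0.01,0,-0.02,0,0.01,0,-0.02,0,0,0,-0.02,0,0,0,0,0]}}

```text
clock: 29.65
position: [427.0, 40.1, 184.7]
ee_rot: [-0.125, 0.992, -0.007, -0.017]
contact_force: [0.7, 0.5, 0.8]
gripper_width: -0.3
```

```bash
python3 - <<'E'
from look import *
p,_,_=st()
snap('top','t19.png');snap('scene','s19.png')
im=cv2.imread('pics/t19.png');cv2.imwrite('pics/t19d.png',cv2.resize(im[150:220,220:300],None,fx=9,fy=8.5,interpolation=cv2.INTER_CUBIC))
for n in('top',):
  for t in ('tree1','tin','brush','rod'):
    W=np.array(arm.camera_info(n)['world_from_camera'])
    for r in arm.place_of(n,t)[:2]: print(t,round(r['confidence'],2),np.round((W@np.r_[r['centre'],1])[:3],1))
E
```

```text
t29.65 pos [427.   40.1 184.7] phi -165.6 z [-0.032 -0.018 -0.999] F [0.7 0.5 0.8] T [ 0.04 -0.1   0.01] w -0.3 j [ 0.48  0.11 -0.5   0.   -1.   -1.8 ]
tree1 0.97 [607.5 351.   -1.9]
tree1 0.91 [629.5 445.4   1.1]
brush 0.58 [ 736.  -272.    -2.5]
rod 0.85 [565.1  73.8  48. ]
```

View pics/t19.png

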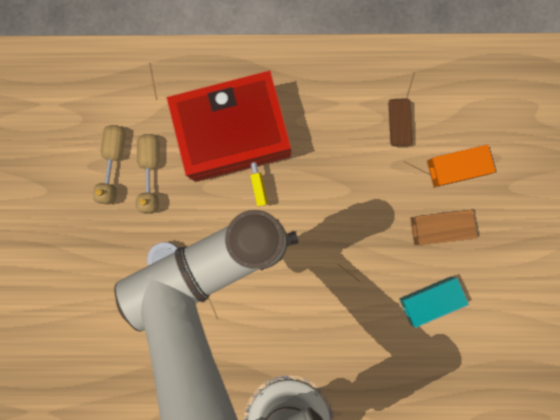

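View pics/t19d.png

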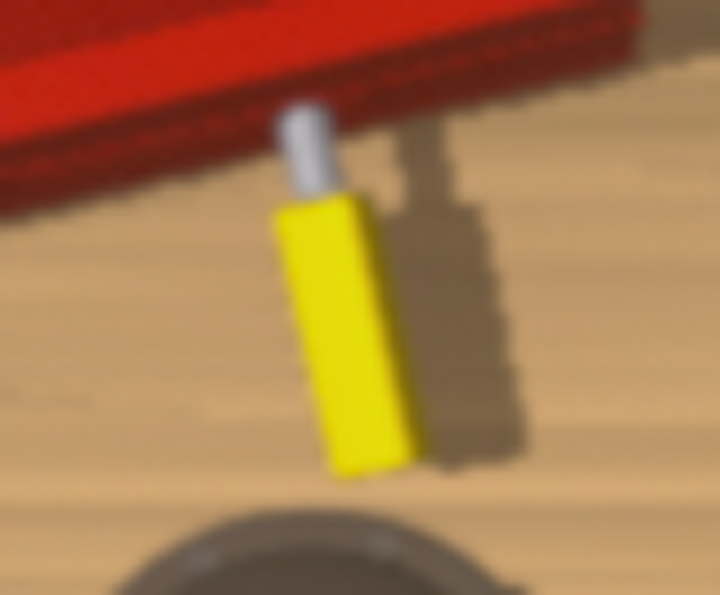

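View pics/s19.png

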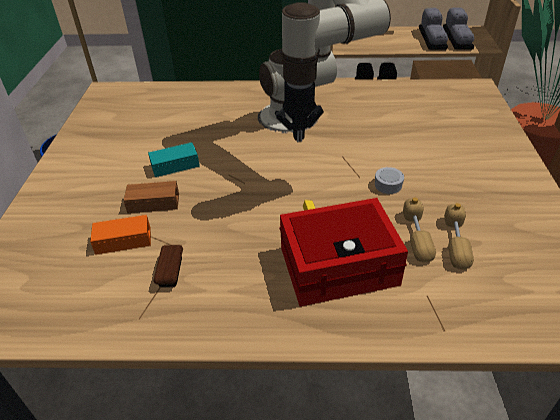

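The rod's handle stands out of the box front at top (258,188) and didn't move under the nudge. The trees, brush and tin are unmoved, and the arm is clear. Handing in.

```bash
python3 -c "
from look import *
print(arm.job_done())"
```

```text
the job is handed in; nothing more can be done
None
```

The rod is pushed home in the keeper slot and left there. I handed the job in at about 30 s, with the arm clear of everything.

- **Drawing and regrasping:** I drew the rod out of the brown wooden pocket by its bare shaft, laid it on the shelf and let go. Then I took it again by its handle.
- **Finding the slot:** I entered the channel about 33 mm right of centre. The tip went straight past the depth of the hidden face without touching it, so it had met the slot at once and I did not need to feel along the face.
- **Pushing home:** I pushed until it stopped, reading 5–8 N, then let go. Afterwards I nudged the rear end with closed fingers, and it did not move under about 5 N.

**Last checks**
- **Depth from the camera:** the handle's rear end is about 103–106 mm in front of the box (105 expected when home), and its front end is about 27 mm out (25 expected).
- **Bystanders:** the shoe trees, brush and tin look unmoved.

**Disagreements**
- **Depth from the arm:** the arm's own position gave the stop at 89 mm deep instead of 95. I put that down to errors in where I held the rod and where the box front is, since it stopped solidly and the camera agrees with home.
- **Tool tilt:** the tool tilted up to about 3.5° while pushing, so the two firmer pushes I commanded read only about 3 N when measured.
- **Resting angle:** the handle should hang slightly tilted, because the rod's balance point lies outside the box.

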